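Build up a torque limiter on its hub

TASK

Build up the torque limiter on the hub that stands upright on the assembly stand: from the hub's flange upward a friction ring, the toothed belt pulley, the other friction ring, the steel pressure plate, and the black clamp collar on top, each slid fully down over the hub so that it lies flat on the one below. The encoder, the ball bearing, the shaft coupling and the small fan are for other jobs: leave them where they are.

Things in the scene. Friction and masses are not known exactly. Their poses are not given: they have to be found in the camera images.
- hub_stand: assembly stand, fixed: dark square plate 104x104x16 mm carrying the upright bright steel hub. Top of the hub's flange (47 mm across; seat of the first ring) is 40 mm above the counter; its sleeve, 24 mm across, goes up to 81 mm; a guiding nose tapers from 20 mm across there to 8 mm at the very top, 90 mm. Origin: centre of the plate's underside, on the hub's axis; x, y along the plate's edges.
- friction_ring_1: friction ring: flat bright steel ring with a band of dark grooved lining on the outer half of both faces, outside diameter 54 mm, bore 27 mm, 7 mm thick, lying flat; one of two alike, which may be exchanged. Origin: centre of its underside; z is its axis, up as it lies.
- friction_ring_2: friction ring: flat bright steel ring with a band of dark grooved lining on the outer half of both faces, outside diameter 54 mm, bore 27 mm, 7 mm thick, lying flat; one of two alike, which may be exchanged. Origin: centre of its underside; z is its axis, up as it lies.
- pulley: toothed belt pulley: aluminium, 30 straight teeth round its rim, thin brass lip round the bore, outside diameter 64 mm, bore 27 mm, 14 mm high, lying flat. Origin: centre of its underside; z is its axis, up as it lies.
- pressure_plate: pressure plate: plain bright steel ring with eight small dark holes in its face, outside diameter 58 mm, bore 27 mm, 7 mm thick, lying flat. Origin: centre of its underside; z is its axis, up as it lies.
- clamp_collar: clamp collar: black steel ring slit at one side, with a clamp screw beside the slit, outside diameter 44 mm, bore 27 mm, 11 mm high, lying flat. Origin: centre of its underside; z is its axis, up as it lies.
- encoder: bystander: black round shaft encoder standing upright, 39 mm across and 31 mm high with a bright stub on top to 47 mm, small outlet at its side. Origin: centre of its underside.
- bearing: bystander: small ball bearing lying flat, 35 mm across, 11 mm high. Origin: centre of its underside.
- coupling: bystander: bright cylindrical shaft coupling standing upright, 29 mm across, 30 mm high. Origin: centre of its underside.
- fan: bystander: black square fan 40 x 40 x 22 mm lying flat. Origin: centre of its underside.
Not all that is in view belongs to the job. Leave any green or orange look-alike of the clamp_collar alone.

How it is judged (in metres and radians):
At the end, for the whole second after the job is handed in: Undersides above the counter, each within 2.5 mm: a friction ring 40 mm (on the flange), pulley 47, other friction ring 61, pressure plate 68, clamp collar 75 mm; each within 4 mm of the hub axis, within 0.09 rad of flat, at rest (under 0.02 m/s) (((z of friction_ring_1 in the frame of hub_stand between 0.0375 and 0.0425 m and z of friction_ring_2 in the frame of hub_stand between 0.0585 and 0.0635 m) or (z of friction_ring_2 in the frame of hub_stand between 0.0375 and 0.0425 m and z of friction_ring_1 in the frame of hub_stand between 0.0585 and 0.0635 m)) and z of pulley in the frame of hub_stand between 0.0445 and 0.0495 m and z of pressure_plate in the frame of hub_stand between 0.0655 and 0.0705 m and z of clamp_collar in the frame of hub_stand between 0.0725 and 0.0775 m and horizontal distance between each of friction_ring_1, friction_ring_2, pulley, pressure_plate, clamp_collar and hub_stand below 0.004 m and angle between the z axis of each of friction_ring_1, friction_ring_2, pulley, pressure_plate, clamp_collar and the z axis of hub_stand, either way round below 0.09 rad and linear speed of each of friction_ring_1, friction_ring_2, pulley, pressure_plate, clamp_collar below 0.02 m/s); the robot touches nothing.
It fails at once if the encoder is shifted by more than 25 mm (distance of encoder from where it was at the start of the episode above 0.025 m).
It fails at once if the ball bearing is shifted by more than 25 mm (distance of bearing from where it was at the start of the episode above 0.025 m).
It fails at once if the shaft coupling is shifted by more than 25 mm (distance of coupling from where it was at the start of the episode above 0.025 m).
It fails at once if the fan is shifted by more than 25 mm (distance of fan from where it was at the start of the episode above 0.025 m).
It also fails if it takes over 120 s, if anything falls off the work surface, if the arm or the gripper's body presses on something with over 40 N, if the wrist force passes 120 N, or if a joint passes its speed limit or range.

ROBOT

A 7-joint arm with a two-finger parallel gripper is mounted at the origin on a cart in front of the work surface, level with it; the furniture and walls round the work are solid. World frame = base frame: x ahead of the robot, y to its left, z up, the work surface at z = 0. Lengths are in m, angles in degrees, forces in N, time in s.
With the tool pointing down it reaches from about 0.425 to 0.875 m from the base axis. Payload 4.7 kg.
Tool frame: the origin (TCP) lies midway between the tips of the shut fingers; the grasp point (between the pads) lies 19 mm behind it (env.grip_depth is the distance from the TCP to the grasp point, in m); z points along the fingers, y is the line along which they close (so a half turn about z gives the same grasp; the last joint's range is limited). The gripper opens to 87 mm and grips with 3 to 60 N. Pads are 19 mm wide; open, the fingers measure 117 mm over their backs; the gripper's body (75 mm by 190 mm) begins 51 mm behind the grasp point.
Start: joints at [-75.968, 18.392, -4.016, 83.108, 1.295, 78.541, -3.26], TCP at [0.149, 0.633, 0.223] pointing down, gripper open.
Joint ranges: [-163.93, 163.93], [-17.29, 119.83], [-79.2, 71.16], [3.27, 140.29], [-89.18, 269.18], [5.43, 117.66], [-154.24, 154.24]. Speed limits (degrees/s): [147.25, 147.25, 180, 180, 180, 180, 180].

INTERFACE

Orientations are given as [roll, pitch, yaw] about the fixed x, y, z axes, in that order (R = Rz(yaw) Ry(pitch) Rx(roll)).
In Python, from cell import get_obs, optics, env, nets gives the robot as it stands.
- The arm moves only by the shell command python3 -m creep 'ROWS' [FORCE]. ROWS is JSON, a list of rows, each an object of numbers: "wx", "wy", "wz": the turn, a rotation vector about the tool's x, y, z in degrees; "tx", "ty", "tz": the shift along the tool's x, y, z in mm; "gripper": the opening, from -1 (shut) to 1 (fully open). A call has 1 to 5 rows; each row is the pose to reach, as a shift and turn from the pose commanded when the call began, along the tool's axes at that moment; what a row does not reach only later rows make up. A row lasts 1/12 s, in which the tool goes at most 41.7 mm and 7.16 degrees, less where a joint would pass 70% of its speed; a pose out of reach is approached as far as the arm can. A call with a gripper value outside its range is refused whole. The fingers move at their own pace and stop on an object; FORCE is the grip in N (left out, the last holds). Time passes only in rows, so rows that repeat a pose let the fingers close. It gives the time, the measured TCP pose, the force, the opening and the grip force at its end, in the units of the state.
- get_obs(): the state, without advancing time (a new reading comes with each control period).
- optics.read_camera(name): name is "scene" or "side" or "wrist"; returns (picture, depth): 384x512x3 uint8, red, green, blue; 384x512 float32, m along the optical axis (not along the pixel's ray), 0 where there is no reading.
- optics.camera_info(name): a dict with "fovy" (degrees; the focal length in pixels is half the picture's height over the tangent of half this angle, whatever the lens; pixels are square), "cx", "cy" (the principal point, pixels), "R" (3x3) and "t" (3): a world point X has camera coordinates R X + t; the wrist camera has in their place "tool_from_camera" (4x4, takes a point from camera to tool coordinates, whose origin is the TCP and whose axes are the flange's). Camera axes: x right, y down, z forward; pixel columns grow to the right and rows downward; lengths in m; the calibration is good to about 2 mm. A picture is of the moment at which its call begins: read the wrist's pose just before it. camera_info takes no time and is no camera call.
- env.sign_off(): hands the job in; it is judged then, once.
Trained networks look in the newest picture that a camera, given by its name, has taken for a name from the list of things; names that differ only in an ending like _2 or _b are one class to them, and where a whole thing is asked for, a point or a joint stands for the part that bears it (a point fixed in the world has none). Each returns a list of dicts, best first, with "confidence" (0 to 1); they miss things now and then, are a little off and sometimes report something else, mostly with a low value. They report only what shows in the picture. A call takes as long as a camera call. They do not tell look-alikes from the thing itself.
- nets.look_for(query, camera): "point" ([x, y, z] in m, in world coordinates, good to about 4 mm: the middle of the surface that is visible of it).
- nets.place_of(query, camera): "point" ([x, y, z] in m, in world coordinates, good to about 4 mm: a listed point, or the origin of a listed thing).
The state is a dict: "time_s": time; "qpos": joint angles; "joint_velocities": joint speeds; "effort": joint torques, N m; "tool_pos": TCP position; "tool_rot": TCP orientation; "force": force on the tool from outside, world axes, zero at the start; "wrist_torque": the same for the moment, N m; "grip_width": finger opening in m; "grasp_force": force on a finger pad.
Only numpy, scipy, OpenCV 4.12 (cv2) and the standard library are available. Lean on these libraries where they do the work, as an engineer would, in place of code of your own. Each camera call takes 0.05 s, during which the arm holds its last target. There are 200 camera calls.

## Working session

There is one attempt and no reset: what is moved stays moved. The work goes in short steps, Python scripts to look and compute and a shell command to move; the robot and the scene stay as the last step left them, time stands still between calls to the robot, and variables do not carry over. Pictures are saved under pics/ and viewed, at most 14 in all, crops included, and the job is handed in when it is done.

```bash
ls; mkdir -p pics
cat > h.py <<'E'
import numpy as np, cv2
from cell import get_obs, optics, env, nets
from scipy.spatial.transform import Rotation as Ro
def snap(c,f):
    o=get_obs(); im,d=optics.read_camera(c); cv2.imwrite('pics/'+f,im[:,:,::-1]); np.savez('pics/'+f+'.npz',im=im,d=d,p=o['tool_pos'],r=o['tool_rot']); return o,im,d
def T(o):
    M=np.eye(4); M[:3,:3]=Ro.from_euler('xyz',o['tool_rot'],degrees=True).as_matrix(); M[:3,3]=o['tool_pos']; return M
def cloud(c,d,o):
    i=optics.camera_info(c); f=d.shape[0]/2/np.tan(np.radians(i['fovy']/2))
    v,u=np.mgrid[:d.shape[0],:d.shape[1]]
    P=np.stack([(u-i['cx'])/f*d,(v-i['cy'])/f*d,d],-1)
    if 'R' in i: return (P-np.array(i['t']))@np.array(i['R'])
    M=T(o)@np.array(i['tool_from_camera']); return P@M[:3,:3].T+M[:3,3]
E
python3 - <<'E'
from h import *
o,im,d=snap('scene','scene.png'); 
print(o)
names='hub_stand friction_ring_1 pulley pressure_plate clamp_collar encoder bearing coupling fan'.split()
i=optics.camera_info('scene');f=192/np.tan(np.radians(i['fovy']/2))
for n in names:
    for r in nets.place_of(n,'scene'):
        p=np.array(r['point']);q=np.array(i['R'])@p+i['t'];print(n,p.round(3),round(r['confidence'],2),(q[:2]/q[2]*f+[i['cx'],i['cy']]).round())
snap('side','side.png')
E
```

```text
pics
{'time_s': 0.0, 'qpos': array([-75.96856604,  18.44086557,  -4.01682794,  83.17451977,
         1.29492057,  78.54081771,  -3.26127806]), 'joint_velocities': array([ 0.02465215, -0.00857739,  0.02374792,  0.028934  , -0.093149  ,
       -0.05029568, -0.04703949]), 'effort': array([-3.56591645e-04, -4.91266072e+01, -4.04022820e-01, -3.12536967e+01,
       -6.38732314e-02,  4.33907867e-02,  1.69855557e-04]), 'tool_pos': array([0.14859729, 0.63221862, 0.22144457]), 'tool_rot': array([-1.79889042e+02,  5.23423115e-03,  1.66778249e+02]), 'force': array([-0.10077649, -0.32612088,  0.18600447]), 'wrist_torque': array([-0.00704758,  0.0336298 ,  0.0211956 ]), 'grasp_force': 0.0, 'grip_width': 0.08657130145184733}
hub_stand [ 0.443  0.198 -0.001] 0.95 [182. 178.]
friction_ring_1 [ 0.421 -0.216 -0.001] 0.48 [260. 277.]
pulley [ 0.518 -0.354 -0.002] 0.58 [327. 296.]
pressure_plate [ 0.466 -0.001  0.001] 0.79 [226. 215.]
clamp_collar [ 0.58   0.435 -0.002] 0.65 [182. 121.]
clamp_collar [ 0.504  0.374 -0.001] 0.6 [171. 139.]
clamp_collar [ 0.495  0.456 -0.001] 0.6 [156. 127.]
encoder [ 0.627 -0.135  0.   ] 0.82 [303. 219.]
bearing [ 0.604 -0.002 -0.002] 0.58 [267. 194.]
coupling [ 0.561  0.261 -0.002] 0.67 [205. 151.]
fan [ 0.557 -0.263  0.003] 0.82 [314. 262.]
```

Run:
```python
import cv2
a=cv2.imread('pics/scene.png')[80:340,110:410]; cv2.imwrite('pics/s1.png',cv2.resize(a,None,fx=2.3,fy=2.3,interpolation=cv2.INTER_CUBIC))
```

```text
(no output)
```

View pics/s1.png

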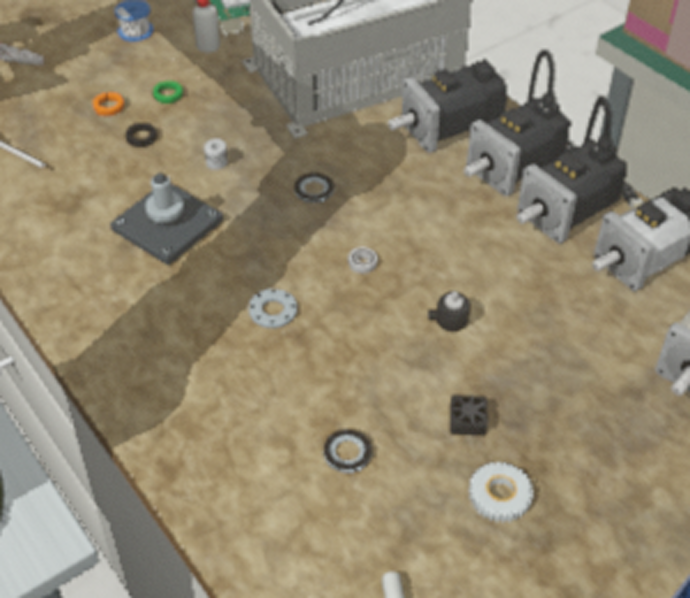

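View pics/side.png

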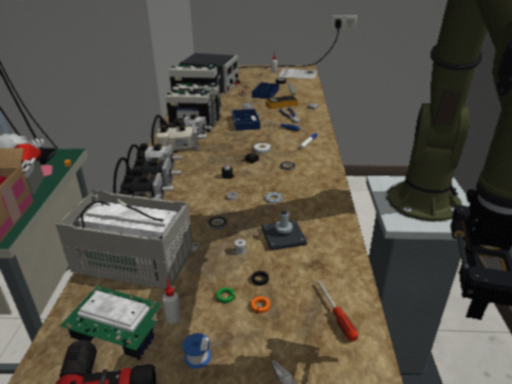

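The scene shows the hub at crop (163,210). The black collar is at (142,133), with its orange and green look-alikes at (108,103) and (168,91). The friction rings are at (314,187) and (348,452), and could be confused with the bearing at (362,260). The plate with holes is at (272,308) and the toothed pulley at (501,490). For the collar I choose the black one, at about (0.504, 0.374). Next I'll measure ring 2 and check the wrist camera.

Run:
```python
from h import *
z=np.load('pics/scene.png.npz'); P=cloud('scene',z['d'],None)
for u0,v0 in [(246,161),(261,276),(226,215),(172,138)]:
    q=P[v0-12:v0+13,u0-14:u0+15].reshape(-1,3); m=(q[:,2]>.0035)&(q[:,2]<.02)&(np.linalg.norm(q[:,:2]-P[v0,u0,:2],axis=1)<.045)
    s=q[m]; print(m.sum(), ((s.max(0)+s.min(0))/2).round(3), (s.max(0)-s.min(0)).round(3))
i=optics.camera_info('wrist'); print(i)
a=z['im'][110:180,150:260,::-1]; cv2.imwrite('pics/crop.png',cv2.resize(a,None,fx=6,fy=6,interpolation=cv2.INTER_CUBIC))
```

```text
167 [0.637 0.146 0.008] [0.085 0.076 0.009]
266 [ 0.43  -0.221  0.009] [0.067 0.083 0.011]
230 [0.467 0.003 0.008] [0.086 0.071 0.009]
111 [0.508 0.372 0.009] [0.069 0.08  0.01 ]
{'fovy': 67.43134114635595, 'cx': 259.8386163638512, 'cy': 193.37293684561917, 'tool_from_camera': array([[ 2.02006775e-03, -9.60193409e-01, -2.79328724e-01,
         7.79310173e-02],
       [ 9.99997746e-01,  1.75695202e-03,  1.19232078e-03,
         4.83013968e-05],
       [-6.54091387e-04, -2.79330503e-01,  9.60194794e-01,
        -1.64069439e-01],
       [ 0.00000000e+00,  0.00000000e+00,  0.00000000e+00,
         1.00000000e+00]])}
```

View pics/crop.png

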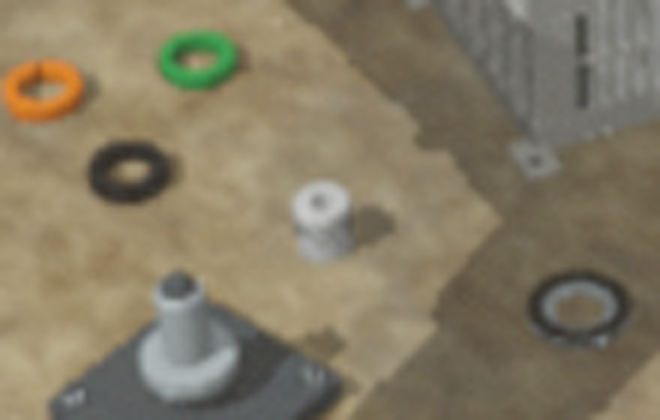

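The close crop confirms the choice: the plain black collar at (130,170), with green and orange beside it. Ring 2, dark band with a bright inner part, is at (578,305). I'll move over the hub now.

```bash
python3 -m creep '[{"tx":-27,"ty":-25,"gripper":1},{"tx":-54,"ty":-50},{"tx":-81,"ty":-75},{"tx":-108,"ty":-100},{"tx":-135,"ty":-125}]'
python3 -m creep '[{"tx":-27,"ty":-25},{"tx":-54,"ty":-50},{"tx":-81,"ty":-75},{"tx":-108,"ty":-100},{"tx":-135,"ty":-125}]' >/dev/null
python3 -m creep '[{"tx":-27,"ty":-25},{"tx":-54,"ty":-50},{"tx":-81,"ty":-75},{"tx":-108,"ty":-100},{"tx":-116,"ty":-106}]' >/dev/null
python3 -m creep '[{"wz":7},{"wz":14},{"wz":21},{"wz":28},{"wz":35}]' >/dev/null
python3 -m creep '[{"wz":7},{"wz":14},{"wz":21},{"wz":28},{"wz":35}]' >/dev/null
python3 -m creep '[{"wz":6.8},{"wz":6.8},{"wz":6.8}]'
python3 - <<'E'
from h import *
o,im,d=snap('wrist','hub.png'); P=cloud('wrist',d,o)
print(o['tool_pos'],o['tool_rot'])
for lo,hi in [(.036,.043),(.05,.078),(.079,.083),(.084,.092)]:
    m=(P[...,2]>lo)&(P[...,2]<hi)&(np.hypot(P[...,0]-.443,P[...,1]-.198)<.06); q=P[m]
    print(lo,m.sum(),q.min(0).round(4),q.max(0).round(4),((q.min(0)+q.max(0))/2).round(4))
E
```

```text
[0.14871838 0.632793   0.22261776] [1.79992646e+02 1.05350356e-03 1.66777982e+02]validation failed for argument at $[0]...
validation failed for argument at $[0]...
validation failed for argument at $[0]...
validation failed for argument at $[0]...
validation failed for argument at $[0]...
validation failed for argument at $[0]...
Traceback (most recent call last):
ValueError: zero-size array to reduction operation minimum which has no identity
```

View pics/hub.png

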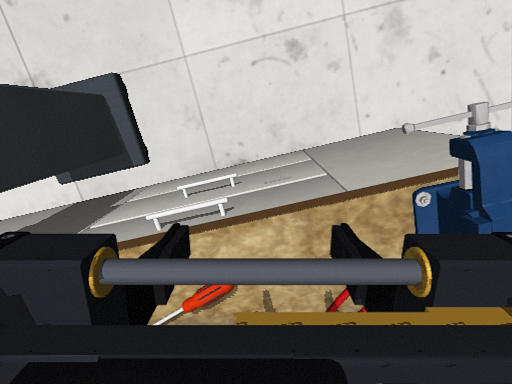

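Every row was refused, so nothing moved. The picture shows only the gripper, with fingertips near (180,230) and (345,230), and the counter edge. I suspect each row needs all its keys.

```bash
python3 -m creep '[{"wx":0,"wy":0,"wz":0,"tx":-27,"ty":-25,"tz":0,"gripper":1}]'; python3 -m creep --help | head -20
```

```text
time_s: 0.68
tool_pos: [0.1626, 0.6064, 0.2214]
tool_rot: [179.9, -0.3, 167.3]
force: [-1.3, 0.2, -0.1]
grip_width: 0.0872
grasp_force: 0.0invalid input: not JSON, or not a number
```

```bash
python3 -m creep '[{"wx":0,"wy":0,"wz":0,"tx":-29,"ty":-27,"tz":0,"gripper":1},{"wx":0,"wy":0,"wz":0,"tx":-58,"ty":-54,"tz":0,"gripper":1},{"wx":0,"wy":0,"wz":0,"tx":-87,"ty":-81,"tz":0,"gripper":1},{"wx":0,"wy":0,"wz":0,"tx":-116,"ty":-108,"tz":0,"gripper":1},{"wx":0,"wy":0,"wz":0,"tx":-145,"ty":-135,"tz":0,"gripper":1}]' >/dev/null
python3 -m creep '[{"wx":0,"wy":0,"wz":0,"tx":-29,"ty":-27,"tz":0,"gripper":1},{"wx":0,"wy":0,"wz":0,"tx":-58,"ty":-54,"tz":0,"gripper":1},{"wx":0,"wy":0,"wz":0,"tx":-87,"ty":-81,"tz":0,"gripper":1},{"wx":0,"wy":0,"wz":0,"tx":-116,"ty":-108,"tz":0,"gripper":1},{"wx":0,"wy":0,"wz":0,"tx":-145,"ty":-135,"tz":0,"gripper":1}]' >/dev/null
python3 -m creep '[{"wx":0,"wy":0,"wz":7,"tx":-23,"ty":-20,"tz":0,"gripper":1},{"wx":0,"wy":0,"wz":14,"tx":-46,"ty":-40,"tz":0,"gripper":1},{"wx":0,"wy":0,"wz":21,"tx":-69,"ty":-61,"tz":0,"gripper":1},{"wx":0,"wy":0,"wz":28,"tx":-69,"ty":-61,"tz":0,"gripper":1},{"wx":0,"wy":0,"wz":35,"tx":-69,"ty":-61,"tz":0,"gripper":1}]' >/dev/null
python3 -m creep '[{"wx":0,"wy":0,"wz":7,"tx":0,"ty":0,"tz":0,"gripper":1},{"wx":0,"wy":0,"wz":14,"tx":0,"ty":0,"tz":0,"gripper":1},{"wx":0,"wy":0,"wz":21,"tx":0,"ty":0,"tz":0,"gripper":1},{"wx":0,"wy":0,"wz":28,"tx":0,"ty":0,"tz":0,"gripper":1},{"wx":0,"wy":0,"wz":35,"tx":0,"ty":0,"tz":0,"gripper":1}]' >/dev/null
python3 -m creep '[{"wx":0,"wy":0,"wz":6.8,"tx":0,"ty":0,"tz":0,"gripper":1},{"wx":0,"wy":0,"wz":6.8,"tx":0,"ty":0,"tz":0,"gripper":1},{"wx":0,"wy":0,"wz":6.8,"tx":0,"ty":0,"tz":0,"gripper":1}]'
cat > m.py <<'E'
import sys; from h import *
# python3 m.py name.png lo hi x y r : wrist look, points with lo<z<hi within r of (x,y)
f,lo,hi,x,y,r=sys.argv[1],*map(float,sys.argv[2:7])
o,im,d=snap('wrist',f); P=cloud('wrist',d,o); print(o['tool_pos'].round(4),o['tool_rot'].round(2))
m=(P[...,2]>lo)&(P[...,2]<hi)&(np.hypot(P[...,0]-x,P[...,1]-y)<r); q=P[m]
v,u=np.nonzero(m); (c,rad)=cv2.minEnclosingCircle(q[:,:2].astype(np.float32)); 
print(m.sum(),'px',u.min(),u.max(),v.min(),v.max(),'mid',((q.min(0)+q.max(0))/2).round(4),'size',(q.max(0)-q.min(0)).round(4),'circ',np.round(c,4),round(rad,4),'medz',np.median(q[:,2]).round(4),'rel',((np.array(c)-o['tool_pos'][:2])*1000).round(1))
E
python3 - <<'E'
from h import *
o,im,d=snap('wrist','hub2.png'); P=cloud('wrist',d,o)
print(o['tool_pos'],o['tool_rot'])
for lo,hi in [(.036,.043),(.05,.078),(.079,.083),(.084,.092)]:
    m=(P[...,2]>lo)&(P[...,2]<hi)&(np.hypot(P[...,0]-.443,P[...,1]-.198)<.06); q=P[m]
    if len(q): print(lo,m.sum(),q.min(0).round(4),q.max(0).round(4),((q.min(0)+q.max(0))/2).round(4))
E
```

```text
time_s: 2.6
tool_pos: [0.4431, 0.1979, 0.2227]
tool_rot: [180.0, -0.0, 90.2]
force: [0.3, -0.1, -0.1]
grip_width: 0.0871
grasp_force: 0.0
[0.44307445 0.197922   0.22274467] [ 1.79982881e+02 -1.71286255e-02  9.01668891e+01]
0.036 603 [0.4176 0.1778 0.0361] [0.4631 0.2222 0.043 ] [0.4404 0.2    0.0396]
0.05 92 [0.4288 0.2019 0.0503] [0.4516 0.2107 0.0777] [0.4402 0.2063 0.064 ]
0.079 83 [0.4291 0.1875 0.0797] [0.452  0.2105 0.083 ] [0.4406 0.199  0.0813]
0.084 211 [0.4314 0.191  0.084 ] [0.4498 0.2099 0.092 ] [0.4406 0.2005 0.088 ]
```

View pics/hub2.png

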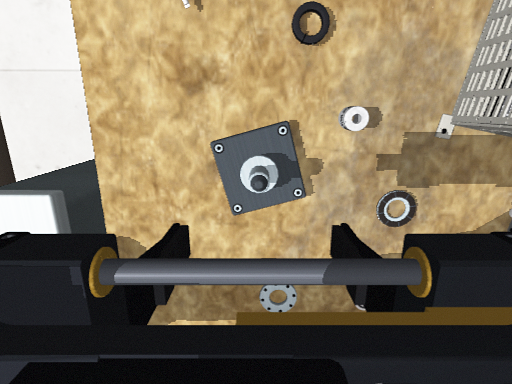

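The view shows the hub at (260,178), ring 2 at (397,208), the collar at (311,23) and the plate at (278,298). By depth the hub axis is at about (0.4406, 0.199), with a sleeve 23 mm wide. Now I'll go over ring 2.

```bash
python3 -m creep '[{"wx":0,"wy":0,"wz":0,"tx":-10,"ty":38,"tz":0,"gripper":1},{"wx":0,"wy":0,"wz":0,"tx":-20,"ty":76,"tz":10,"gripper":1},{"wx":0,"wy":0,"wz":0,"tx":-30,"ty":114,"tz":20,"gripper":1},{"wx":0,"wy":0,"wz":0,"tx":-40,"ty":150,"tz":38,"gripper":1},{"wx":0,"wy":0,"wz":0,"tx":-50,"ty":185,"tz":55,"gripper":1}]' >/dev/null
python3 -m creep '[{"wx":0,"wy":0,"wz":0,"tx":-2,"ty":9,"tz":20,"gripper":1},{"wx":0,"wy":0,"wz":0,"tx":-2,"ty":9,"tz":20,"gripper":1},{"wx":0,"wy":0,"wz":0,"tx":-2,"ty":9,"tz":20,"gripper":1}]'
python3 m.py r2.png 0.0045 0.012 0.637 0.146 0.04
```

```text
time_s: 3.32
tool_pos: [0.6361, 0.1454, 0.1458]
tool_rot: [-179.8, 0.1, 90.0]
force: [0.0, 1.0, -0.4]
grip_width: 0.0869
grasp_force: 0.0
[0.6361 0.1454 0.1458] [-1.7979e+02  8.0000e-02  9.0040e+01]
1384 px 234 285 162 209 mid [0.6339 0.1428 0.0077] size [0.0551 0.0529 0.0064] circ [0.6357 0.1464] 0.0315 medz 0.0085 rel [-0.3  0.9]
```

```bash
python3 -m creep '[{"wx":0,"wy":0,"wz":0,"tx":-2.6,"ty":-2.2,"tz":36,"gripper":1},{"wx":0,"wy":0,"wz":0,"tx":-2.6,"ty":-2.2,"tz":72,"gripper":1},{"wx":0,"wy":0,"wz":0,"tx":-2.6,"ty":-2.2,"tz":108,"gripper":1},{"wx":0,"wy":0,"wz":0,"tx":-2.6,"ty":-2.2,"tz":133,"gripper":1},{"wx":0,"wy":0,"wz":0,"tx":-2.6,"ty":-2.2,"tz":142,"gripper":1}]'
python3 -m creep '[{"wx":0,"wy":0,"wz":0,"tx":0,"ty":0,"tz":0,"gripper":0},{"wx":0,"wy":0,"wz":0,"tx":0,"ty":0,"tz":0,"gripper":-0.3},{"wx":0,"wy":0,"wz":0,"tx":0,"ty":0,"tz":0,"gripper":-0.3},{"wx":0,"wy":0,"wz":0,"tx":0,"ty":0,"tz":0,"gripper":-0.3},{"wx":0,"wy":0,"wz":0,"tx":0,"ty":0,"tz":0,"gripper":-0.3}]' 25
```

```text
time_s: 3.78
tool_pos: [0.6317, 0.1445, 0.0032]
tool_rot: [-179.7, -0.0, 90.1]
force: [-0.8, -0.8, -0.3]
grip_width: 0.087
grasp_force: 0.0
time_s: 4.2
tool_pos: [0.6362, 0.1437, 0.0077]
tool_rot: [179.8, -0.1, 90.0]
force: [-1.5, 0.2, -0.3]
grip_width: 0.0615
grasp_force: 0.0
```

```bash
python3 -m creep '[{"wx":0,"wy":0,"wz":0,"tx":0,"ty":0,"tz":0,"gripper":-0.3},{"wx":0,"wy":0,"wz":0,"tx":0,"ty":0,"tz":0,"gripper":-0.3},{"wx":0,"wy":0,"wz":0,"tx":0,"ty":0,"tz":0,"gripper":-0.3}]'
python3 -m creep '[{"wx":0,"wy":0,"wz":0,"tx":0,"ty":0,"tz":0,"gripper":-0.3}]'
```

```text
time_s: 4.45
tool_pos: [0.6354, 0.1437, 0.0075]
tool_rot: [179.9, -0.1, 90.0]
force: [-2.8, -0.4, 8.8]
grip_width: 0.0417
grasp_force: 4.0
time_s: 4.53
tool_pos: [0.6355, 0.1438, 0.0075]
tool_rot: [179.9, -0.1, 90.0]
force: [-3.5, 0.0, 7.5]
grip_width: 0.0358
grasp_force: 3.9
```

The fingers closed above the ring: at z = 7.5 mm the tool settled higher than the mid-motion reading. I'll lift, reopen and look again from rest.

```bash
python3 -m creep '[{"wx":0,"wy":0,"wz":0,"tx":0,"ty":0,"tz":-40,"gripper":1},{"wx":0,"wy":0,"wz":0,"tx":0,"ty":0,"tz":-80,"gripper":1},{"wx":0,"wy":0,"wz":0,"tx":0,"ty":0,"tz":-100,"gripper":1},{"wx":0,"wy":0,"wz":0,"tx":0,"ty":0,"tz":-100,"gripper":1},{"wx":0,"wy":0,"wz":0,"tx":0,"ty":0,"tz":-100,"gripper":1}]' >/dev/null
python3 -m creep '[{"wx":0,"wy":0,"wz":0,"tx":0,"ty":0,"tz":-100,"gripper":1},{"wx":0,"wy":0,"wz":0,"tx":0,"ty":0,"tz":-100,"gripper":1},{"wx":0,"wy":0,"wz":0,"tx":0,"ty":0,"tz":-100,"gripper":1},{"wx":0,"wy":0,"wz":0,"tx":0,"ty":0,"tz":-100,"gripper":1},{"wx":0,"wy":0,"wz":0,"tx":0,"ty":0,"tz":-100,"gripper":1}]' >/dev/null
python3 m.py r2b.png 0.0045 0.012 0.637 0.146 0.04
python3 - <<'E'
from h import *
print(get_obs()['tool_pos'],get_obs()['time_s'])
a=cv2.imread('pics/r2b.png')[60:320,110:410]; cv2.imwrite('pics/r2c.png',cv2.resize(a,None,fx=2,fy=2))
E
```

```text
[0.6348 0.1432 0.2052] [-1.800e+02 -1.000e-02  8.998e+01]
1002 px 239 279 152 192 mid [0.6327 0.1431 0.0079] size [0.0516 0.0526 0.0065] circ [0.6326 0.143 ] 0.0267 medz 0.0085 rel [-2.1 -0.3]
[0.63386559 0.14318784 0.20364372] 5.4167
```

View pics/r2c.png

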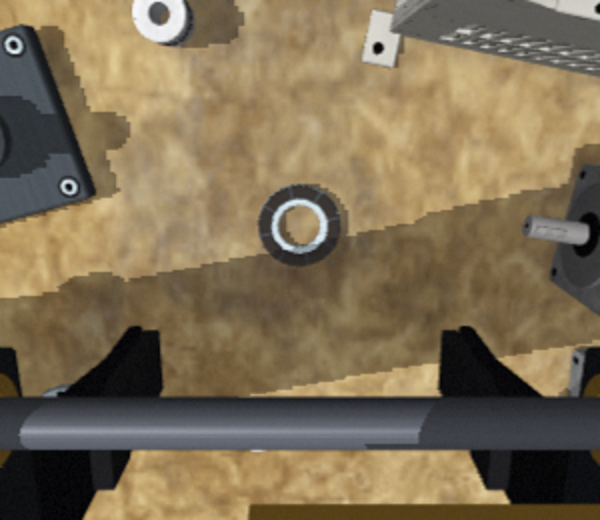

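The ring sits at crop (300,225), undisturbed, and measures 53 mm across, centred at about (0.633, 0.143). From now on I'll track the commanded pose, which is (0.6353, 0.1436, 0.206), because readings taken in motion lag.

```bash
python3 -m creep '[{"wx":0,"wy":0,"wz":0,"tx":0,"ty":-2.2,"tz":40,"gripper":1},{"wx":0,"wy":0,"wz":0,"tx":0,"ty":-2.2,"tz":80,"gripper":1},{"wx":0,"wy":0,"wz":0,"tx":0,"ty":-2.2,"tz":120,"gripper":1},{"wx":0,"wy":0,"wz":0,"tx":0,"ty":-2.2,"tz":160,"gripper":1},{"wx":0,"wy":0,"wz":0,"tx":0,"ty":-2.2,"tz":185,"gripper":1}]' >/dev/null
python3 -m creep '[{"wx":0,"wy":0,"wz":0,"tx":0,"ty":0,"tz":10,"gripper":1},{"wx":0,"wy":0,"wz":0,"tx":0,"ty":0,"tz":18,"gripper":1},{"wx":0,"wy":0,"wz":0,"tx":0,"ty":0,"tz":18,"gripper":1},{"wx":0,"wy":0,"wz":0,"tx":0,"ty":0,"tz":18,"gripper":1},{"wx":0,"wy":0,"wz":0,"tx":0,"ty":0,"tz":18,"gripper":1}]'
python3 -m creep '[{"wx":0,"wy":0,"wz":0,"tx":0,"ty":0,"tz":0,"gripper":-0.3},{"wx":0,"wy":0,"wz":0,"tx":0,"ty":0,"tz":0,"gripper":-0.3},{"wx":0,"wy":0,"wz":0,"tx":0,"ty":0,"tz":0,"gripper":-0.3},{"wx":0,"wy":0,"wz":0,"tx":0,"ty":0,"tz":0,"gripper":-0.3},{"wx":0,"wy":0,"wz":0,"tx":0,"ty":0,"tz":0,"gripper":-0.3}]' 25 >/dev/null
python3 -m creep '[{"wx":0,"wy":0,"wz":0,"tx":0,"ty":0,"tz":0,"gripper":-0.3},{"wx":0,"wy":0,"wz":0,"tx":0,"ty":0,"tz":0,"gripper":-0.3},{"wx":0,"wy":0,"wz":0,"tx":0,"ty":0,"tz":0,"gripper":-0.3},{"wx":0,"wy":0,"wz":0,"tx":0,"ty":0,"tz":0,"gripper":-0.3},{"wx":0,"wy":0,"wz":0,"tx":0,"ty":0,"tz":0,"gripper":-0.3}]' 25
```

```text
time_s: 6.25
tool_pos: [0.6332, 0.1433, 0.0031]
tool_rot: [179.9, -0.0, 90.0]
force: [0.6, 0.5, 0.0]
grip_width: 0.0869
grasp_force: 0.0
time_s: 7.08
tool_pos: [0.6327, 0.1433, 0.0026]
tool_rot: [180.0, -0.0, 90.0]
force: [-0.2, 0.1, 0.4]
grip_width: 0.0527
grasp_force: 25.0
```

Gripped at 53 mm. I'll lift and check the held ring in the wrist camera.

```bash
python3 -m creep '[{"wx":0,"wy":0,"wz":0,"tx":0,"ty":0,"tz":-30,"gripper":-0.3},{"wx":0,"wy":0,"wz":0,"tx":0,"ty":0,"tz":-65,"gripper":-0.3},{"wx":0,"wy":0,"wz":0,"tx":0,"ty":0,"tz":-105,"gripper":-0.3},{"wx":0,"wy":0,"wz":0,"tx":0,"ty":0,"tz":-130,"gripper":-0.3},{"wx":0,"wy":0,"wz":0,"tx":0,"ty":0,"tz":-147,"gripper":-0.3}]' >/dev/null
python3 -m creep '[{"wx":0,"wy":0,"wz":0,"tx":10,"ty":-35,"tz":0,"gripper":-0.3},{"wx":0,"wy":0,"wz":0,"tx":20,"ty":-70,"tz":0,"gripper":-0.3},{"wx":0,"wy":0,"wz":0,"tx":30,"ty":-105,"tz":0,"gripper":-0.3},{"wx":0,"wy":0,"wz":0,"tx":43,"ty":-145,"tz":0,"gripper":-0.3},{"wx":0,"wy":0,"wz":0,"tx":50,"ty":-180,"tz":0,"gripper":-0.3}]' >/dev/null
python3 -m creep '[{"wx":0,"wy":0,"wz":0,"tx":5.4,"ty":-12.5,"tz":0,"gripper":-0.3},{"wx":0,"wy":0,"wz":0,"tx":5.4,"ty":-12.5,"tz":0,"gripper":-0.3},{"wx":0,"wy":0,"wz":0,"tx":5.4,"ty":-12.5,"tz":0,"gripper":-0.3},{"wx":0,"wy":0,"wz":0,"tx":5.4,"ty":-12.5,"tz":0,"gripper":-0.3},{"wx":0,"wy":0,"wz":0,"tx":5.4,"ty":-12.5,"tz":0,"gripper":-0.3}]'
python3 - <<'E'
from h import *
o,im,d=snap('wrist','held.png'); P=cloud('wrist',d,o); M=T(o); Q=(P-M[:3,3])@M[:3,:3]; Q*=1000
m=(abs(Q[...,2])<12)&(abs(Q[...,1])<26)&(abs(Q[...,0])<35); q=Q[m]; v,u=np.nonzero(m)
print(o['tool_pos'],m.sum(),q.min(0).round(1),q.max(0).round(1),np.median(q,0).round(1),u.min(),u.max(),v.min(),v.max())
a=cv2.imread('pics/held.png')[140:300,140:380]; cv2.imwrite('pics/heldc.png',cv2.resize(a,None,fx=3,fy=3))
E
```

```text
time_s: 8.33
tool_pos: [0.4416, 0.1979, 0.1497]
tool_rot: [180.0, 0.0, 89.9]
force: [-0.5, -0.4, -1.3]
grip_width: 0.0525
grasp_force: 25.0
[0.44155645 0.19791559 0.14967423] 3000 [-12.1 -26.  -11.8] [26.4 25.9  0.4] [10.7  0.3 -5.9] 218 306 200 257
```

View pics/heldc.png

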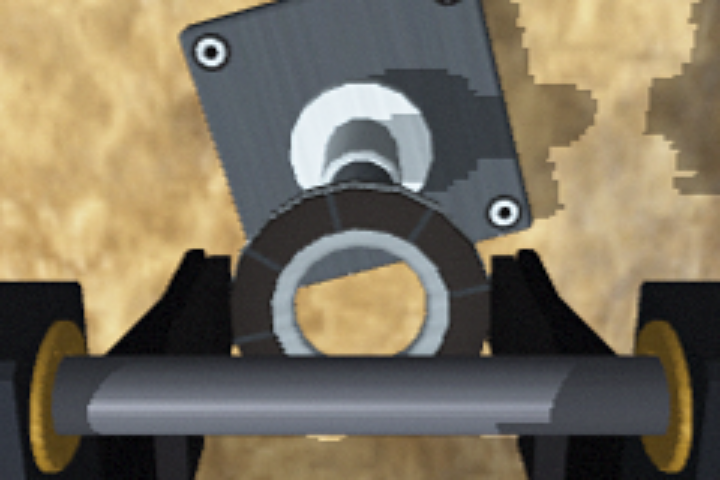

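The held ring's bore is at crop (361,305) and the hub at column 361, so they are aligned in tool y. I'll lower until the nose just enters the bore and check x.

```bash
python3 -m creep '[{"wx":0,"wy":0,"wz":0,"tx":0.5,"ty":0,"tz":25,"gripper":-0.3},{"wx":0,"wy":0,"wz":0,"tx":0.5,"ty":0,"tz":48,"gripper":-0.3},{"wx":0,"wy":0,"wz":0,"tx":0.5,"ty":0,"tz":61,"gripper":-0.3},{"wx":0,"wy":0,"wz":0,"tx":0.5,"ty":0,"tz":61,"gripper":-0.3},{"wx":0,"wy":0,"wz":0,"tx":0.5,"ty":0,"tz":61,"gripper":-0.3}]'
python3 - <<'E'
from h import *
o,im,d=snap('wrist','nose.png')
P=cloud('wrist',d,o); M=T(o); Q=(P-M[:3,3])@M[:3,:3]; Q*=1000
for v in range(205,262,3): print(v, Q[v,260].round(1))
a=cv2.imread('pics/nose.png')[190:270,200:320]; cv2.imwrite('pics/nosec.png',cv2.resize(a,None,fx=5,fy=5))
E
```

```text
time_s: 8.8
tool_pos: [0.4404, 0.1984, 0.088]
tool_rot: [-179.9, 0.1, 89.9]
force: [0.2, 0.3, 0.1]
grip_width: 0.0527
grasp_force: 25.0
205 [23.6 -0.9 -4.5]
208 [22.3 -0.9 -5.9]
211 [21.  -0.9 -7.4]
214 [19.3 -0.9 -7.8]
217 [16.1 -0.9 -4.3]
220 [14.4 -0.9 -4.9]
223 [ 9.4 -0.9  2.8]
226 [ 7.8 -0.9  1.8]
229 [ 6.2 -0.9  0.9]
232 [ 5.3 -0.9 -1.6]
235 [ 4.1 -0.9 -3.3]
238 [ 1.9 -0.9 -3. ]
241 [ 0.1 -0.9 -3.4]
244 [-1.6 -0.9 -4.1]
247 [-5.1 -0.9 -1.1]
250 [-10.4  -0.8   5.2]
253 [-46.3  -0.8  68.8]
256 [-50.3  -0.8  70.6]
259 [ 33.   -0.9 -84.6]
```

View pics/nosec.png

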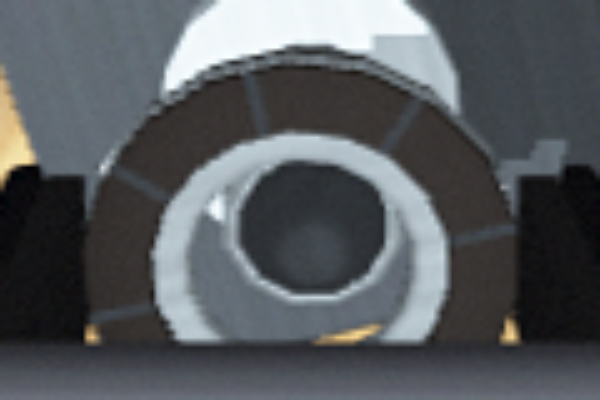

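The nose is inside the bore, about 12 crop pixels (1.5 mm) to the right of the bore centre. I'll compute the x offset through the calibration.

```bash
cat > fit.py <<'E'
import sys; from h import *
from scipy.optimize import fsolve
i=optics.camera_info('wrist'); C=np.linalg.inv(np.array(i['tool_from_camera'])); f=192/np.tan(np.radians(i['fovy']/2))
def pr(X): q=np.atleast_2d(X)/1000@C[:3,:3].T+C[:3,3]; return q[:,:2]/q[:,2:]*f+[i['cx'],i['cy']]
t=np.linspace(0,2*np.pi,400)
def circ(x,y,r,z): return pr(np.c_[x+r*np.cos(t),y+r*np.sin(t),0*t+z])
def box(x,y,r,z): p=circ(x,y,r,z); return p[:,0].min(),p[:,0].max(),p[:,1].min(),p[:,1].max()
E
python3 - <<'E'
from fit import *
px=lambda c,o: o+(c+.5)/5-.5
for dz in (-4.4,-5.9):
    x0=fsolve(lambda x: box(x[0],0,27,dz)[2]-px(60,190),[0])[0]; b=box(x0,0,27,dz); print('ring x0',dz,x0,[(v-o+.5)*5-.5 for v,o in zip(b,(200,200,190,190))])
for z in (7.5,6):
    s=fsolve(lambda p: [np.mean(box(*p,10,z)[:2])-px(312.5,200),np.mean(box(*p,10,z)[2:])-px(229.5,190)],[0,0]);b=box(*s,10,z); print('hub',z,s,[(v-o+.5)*5-.5 for v,o in zip(b,(200,200,190,190))])
E
```

```text
ring x0 -4.4 -1.280078195762966 [np.float64(87.27250303917597), np.float64(531.0327419374449), np.float64(59.99999999999997), np.float64(464.7454510119452)]
ring x0 -5.9 -0.7968726569597712 [np.float64(85.32886712077553), np.float64(533.1223280265), np.float64(59.99999999999997), np.float64(468.2643540213264)]
hub 7.5 [-1.35436433  0.49440271] [np.float64(235.4248198107879), np.float64(389.57518018921246), np.float64(158.6517100675756), np.float64(300.34828993242456)]
hub 6 [-0.67061677  0.48110047] [np.float64(234.74521309159013), np.float64(390.2547869084098), np.float64(158.02711986672034), np.float64(300.97288013327994)]
```

Tool y needs +1.5 mm and x agrees within 0.1 mm. I'll shift and descend with force checks.

```bash
python3 -m creep '[{"wx":0,"wy":0,"wz":0,"tx":0,"ty":1.5,"tz":0,"gripper":-0.3},{"wx":0,"wy":0,"wz":0,"tx":0,"ty":1.5,"tz":3,"gripper":-0.3},{"wx":0,"wy":0,"wz":0,"tx":0,"ty":1.5,"tz":7,"gripper":-0.3},{"wx":0,"wy":0,"wz":0,"tx":0,"ty":1.5,"tz":11,"gripper":-0.3},{"wx":0,"wy":0,"wz":0,"tx":0,"ty":1.5,"tz":14,"gripper":-0.3}]'
python3 -m creep '[{"wx":0,"wy":0,"wz":0,"tx":0,"ty":0,"tz":8,"gripper":-0.3},{"wx":0,"wy":0,"wz":0,"tx":0,"ty":0,"tz":16,"gripper":-0.3},{"wx":0,"wy":0,"wz":0,"tx":0,"ty":0,"tz":24,"gripper":-0.3},{"wx":0,"wy":0,"wz":0,"tx":0,"ty":0,"tz":29,"gripper":-0.3},{"wx":0,"wy":0,"wz":0,"tx":0,"ty":0,"tz":31,"gripper":-0.3}]'
```

```text
time_s: 9.27
tool_pos: [0.4415, 0.1992, 0.0742]
tool_rot: [-180.0, -0.0, 90.0]
force: [-0.9, 0.1, -1.2]
grip_width: 0.0527
grasp_force: 25.0
time_s: 9.68
tool_pos: [0.4407, 0.1987, 0.0424]
tool_rot: [-179.9, 0.1, 90.0]
force: [-4.0, -2.1, 10.6]
grip_width: 0.0528
grasp_force: 25.0
```

The ring touches the flange at z ≈ 42 mm. I'll release it, lift and check.

```bash
python3 -m creep '[{"wx":0,"wy":0,"wz":0,"tx":0,"ty":0,"tz":0,"gripper":0.8},{"wx":0,"wy":0,"wz":0,"tx":0,"ty":0,"tz":0,"gripper":0.8},{"wx":0,"wy":0,"wz":0,"tx":0,"ty":0,"tz":0,"gripper":0.8},{"wx":0,"wy":0,"wz":0,"tx":0,"ty":0,"tz":0,"gripper":0.8},{"wx":0,"wy":0,"wz":0,"tx":0,"ty":0,"tz":-10,"gripper":1}]'
python3 -m creep '[{"wx":0,"wy":0,"wz":0,"tx":0,"ty":0,"tz":-30,"gripper":1},{"wx":0,"wy":0,"wz":0,"tx":0,"ty":0,"tz":-65,"gripper":1},{"wx":0,"wy":0,"wz":0,"tx":0,"ty":0,"tz":-100,"gripper":1},{"wx":0,"wy":0,"wz":0,"tx":0,"ty":0,"tz":-140,"gripper":1},{"wx":0,"wy":0,"wz":0,"tx":0,"ty":0,"tz":-156,"gripper":1}]' >/dev/null
python3 m.py on1.png 0.042 0.053 0.441 0.199 0.04
python3 -m creep '[{"wx":0,"wy":0,"wz":0,"tx":-35,"ty":5,"tz":0,"gripper":1},{"wx":0,"wy":0,"wz":0,"tx":-75,"ty":10,"tz":0,"gripper":1},{"wx":0,"wy":0,"wz":0,"tx":-115,"ty":15,"tz":0,"gripper":1},{"wx":0,"wy":0,"wz":0,"tx":-155,"ty":20,"tz":0,"gripper":1},{"wx":0,"wy":0,"wz":0,"tx":-195,"ty":25,"tz":0,"gripper":1}]' >/dev/null
python3 -m creep '[{"wx":0,"wy":0,"wz":0,"tx":-40,"ty":5,"tz":0,"gripper":1},{"wx":0,"wy":0,"wz":0,"tx":-80,"ty":10,"tz":0,"gripper":1},{"wx":0,"wy":0,"wz":0,"tx":-120,"ty":15,"tz":0,"gripper":1},{"wx":0,"wy":0,"wz":0,"tx":-160,"ty":20,"tz":0,"gripper":1},{"wx":0,"wy":0,"wz":0,"tx":-200,"ty":25,"tz":0,"gripper":1}]' >/dev/null
python3 -m creep '[{"wx":0,"wy":0,"wz":0,"tx":-40,"ty":7,"tz":5,"gripper":1},{"wx":0,"wy":0,"wz":0,"tx":-80,"ty":14,"tz":15,"gripper":1},{"wx":0,"wy":0,"wz":0,"tx":-118,"ty":20,"tz":25,"gripper":1},{"wx":0,"wy":0,"wz":0,"tx":-158,"ty":26,"tz":30,"gripper":1},{"wx":0,"wy":0,"wz":0,"tx":-158,"ty":26,"tz":30,"gripper":1}]' >/dev/null
python3 -m creep '[{"wx":0,"wy":0,"wz":0,"tx":0,"ty":0,"tz":10,"gripper":1},{"wx":0,"wy":0,"wz":0,"tx":0,"ty":0,"tz":10,"gripper":1},{"wx":0,"wy":0,"wz":0,"tx":0,"ty":0,"tz":10,"gripper":1}]'
python3 m.py pul.png 0.0075 0.021 0.518 -0.354 0.05
```

```text
time_s: 10.1
tool_pos: [0.4405, 0.1986, 0.0526]
tool_rot: [-179.9, 0.1, 90.0]
force: [-0.6, -0.5, 0.1]
grip_width: 0.0777
grasp_force: 0.0
[0.444  0.2002 0.2161] [179.58  -0.3   89.95]
1070 px 234 278 157 201 mid [0.4396 0.1987 0.0474] size [0.0523 0.0532 0.0108] circ [0.4396 0.1988] 0.0268 medz 0.0486 rel [-4.3 -1.4]
time_s: 12.07
tool_pos: [0.5177, -0.3517, 0.169]
tool_rot: [-180.0, -0.1, 90.1]
force: [0.3, 0.5, 0.1]
grip_width: 0.087
grasp_force: 0.0
[ 0.5177 -0.3517  0.169 ] [-1.7998e+02 -1.2000e-01  9.0100e+01]
1977 px 233 288 152 207 mid [ 0.5171 -0.3516  0.0128] size [0.0633 0.0636 0.0104] circ [ 0.5171 -0.352 ] 0.0323 medz 0.0158 rel [-0.6 -0.3]
```

View pics/pul.png

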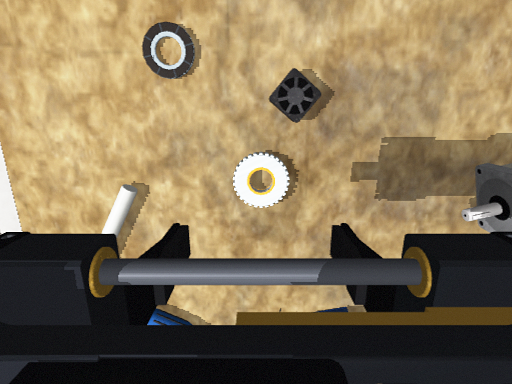

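Ring 2 is seated: its top reads 48.6 mm, which includes the 1.5 mm bias. The pulley at (261,180) is centred under the tool, with ring 1 at (170,50) and the fan at (297,95) clear. I'll descend, grip and carry it to the hub.

```bash
python3 -m creep '[{"wx":0,"wy":0,"wz":0,"tx":0,"ty":0,"tz":38,"gripper":1},{"wx":0,"wy":0,"wz":0,"tx":0,"ty":0,"tz":76,"gripper":1},{"wx":0,"wy":0,"wz":0,"tx":0,"ty":0,"tz":114,"gripper":1},{"wx":0,"wy":0,"wz":0,"tx":0,"ty":0,"tz":145,"gripper":1},{"wx":0,"wy":0,"wz":0,"tx":0,"ty":0,"tz":160,"gripper":1}]' >/dev/null
python3 -m creep '[{"wx":0,"wy":0,"wz":0,"tx":0,"ty":0,"tz":6,"gripper":1},{"wx":0,"wy":0,"wz":0,"tx":0,"ty":0,"tz":6,"gripper":1},{"wx":0,"wy":0,"wz":0,"tx":0,"ty":0,"tz":6,"gripper":0.2},{"wx":0,"wy":0,"wz":0,"tx":0,"ty":0,"tz":6,"gripper":-0.1},{"wx":0,"wy":0,"wz":0,"tx":0,"ty":0,"tz":6,"gripper":-0.1}]' 30
python3 -m creep '[{"wx":0,"wy":0,"wz":0,"tx":0,"ty":0,"tz":0,"gripper":-0.1},{"wx":0,"wy":0,"wz":0,"tx":0,"ty":0,"tz":0,"gripper":-0.1},{"wx":0,"wy":0,"wz":0,"tx":0,"ty":0,"tz":0,"gripper":-0.1},{"wx":0,"wy":0,"wz":0,"tx":0,"ty":0,"tz":0,"gripper":-0.1},{"wx":0,"wy":0,"wz":0,"tx":0,"ty":0,"tz":0,"gripper":-0.1}]' 30
```

```text
time_s: 12.95
tool_pos: [0.5188, -0.3547, 0.0057]
tool_rot: [179.8, 0.1, 90.0]
force: [0.2, -0.5, 0.1]
grip_width: 0.0742
grasp_force: 0.0
time_s: 13.37
tool_pos: [0.5182, -0.3542, 0.0047]
tool_rot: [179.9, 0.0, 90.0]
force: [-0.1, 1.2, 6.0]
grip_width: 0.0626
grasp_force: 30.0
```

```bash
python3 -m creep '[{"wx":0,"wy":0,"wz":0,"tx":0,"ty":0,"tz":-30,"gripper":-0.1},{"wx":0,"wy":0,"wz":0,"tx":0,"ty":0,"tz":-65,"gripper":-0.1},{"wx":0,"wy":0,"wz":0,"tx":0,"ty":0,"tz":-105,"gripper":-0.1},{"wx":0,"wy":0,"wz":0,"tx":20,"ty":0,"tz":-130,"gripper":-0.1},{"wx":0,"wy":0,"wz":0,"tx":53,"ty":0,"tz":-146,"gripper":-0.1}]' >/dev/null
python3 -m creep '[{"wx":0,"wy":0,"wz":0,"tx":40,"ty":-6,"tz":0,"gripper":-0.1},{"wx":0,"wy":0,"wz":0,"tx":80,"ty":-12,"tz":0,"gripper":-0.1},{"wx":0,"wy":0,"wz":0,"tx":120,"ty":-18,"tz":0,"gripper":-0.1},{"wx":0,"wy":0,"wz":0,"tx":160,"ty":-24,"tz":0,"gripper":-0.1},{"wx":0,"wy":0,"wz":0,"tx":200,"ty":-30,"tz":0,"gripper":-0.1}]' >/dev/null
python3 -m creep '[{"wx":0,"wy":0,"wz":0,"tx":40,"ty":-6,"tz":0,"gripper":-0.1},{"wx":0,"wy":0,"wz":0,"tx":80,"ty":-12,"tz":0,"gripper":-0.1},{"wx":0,"wy":0,"wz":0,"tx":120,"ty":-18,"tz":0,"gripper":-0.1},{"wx":0,"wy":0,"wz":0,"tx":160,"ty":-24,"tz":0,"gripper":-0.1},{"wx":0,"wy":0,"wz":0,"tx":200,"ty":-30,"tz":0,"gripper":-0.1}]' >/dev/null
python3 -m creep '[{"wx":0,"wy":0,"wz":0,"tx":38,"ty":-6,"tz":0,"gripper":-0.1},{"wx":0,"wy":0,"wz":0,"tx":70,"ty":-11,"tz":0,"gripper":-0.1},{"wx":0,"wy":0,"wz":0,"tx":100,"ty":-16.2,"tz":0,"gripper":-0.1},{"wx":0,"wy":0,"wz":0,"tx":100,"ty":-16.2,"tz":20,"gripper":-0.1},{"wx":0,"wy":0,"wz":0,"tx":100,"ty":-16.2,"tz":40,"gripper":-0.1}]' >/dev/null
python3 -m creep '[{"wx":0,"wy":0,"wz":0,"tx":0,"ty":0,"tz":15,"gripper":-0.1},{"wx":0,"wy":0,"wz":0,"tx":0,"ty":0,"tz":20,"gripper":-0.1},{"wx":0,"wy":0,"wz":0,"tx":0,"ty":0,"tz":20,"gripper":-0.1},{"wx":0,"wy":0,"wz":0,"tx":0,"ty":0,"tz":20,"gripper":-0.1}]'
python3 - <<'E'
from h import *
o,im,d=snap('wrist','nose2.png'); print(o['tool_pos'])
a=cv2.imread('pics/nose2.png')[190:270,200:320]; cv2.imwrite('pics/nose2c.png',cv2.resize(a,None,fx=5,fy=5))
E
```

```text
time_s: 15.37
tool_pos: [0.4417, 0.199, 0.0899]
tool_rot: [180.0, 0.0, 89.9]
force: [-0.4, 0.2, -0.8]
grip_width: 0.0626
grasp_force: 30.0
[0.44168972 0.19901648 0.08988425]
```

View pics/nose2c.png

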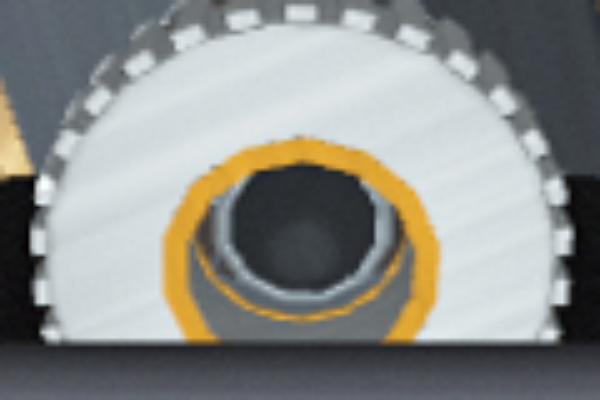

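Run:
```python
from fit import *
px=lambda c,o: o+(c+.5)/5-.5
cr=lambda b:[round((v-o+.5)*5-.5) for v,o in zip(b,(200,200,190,190))]
for r,z,row in ((13.5,4.2,320),(12,9,303),(10,9,292),):
    x0=fsolve(lambda x: box(x[0],-.8,r,z)[3]-px(row,190),[0])[0]; print(r,x0,cr(box(x0,-.8,r,z)))
x0=fsolve(lambda x: box(x[0],-.8,32,-9.8)[2]-px(5,190),[0])[0]; print('outer',x0,cr(box(x0,-.8,32,-9.8)))
```

```text
13.5 1.0327249747085232 [196, 409, 124, 320]
12 -0.5178376062550053 [211, 394, 134, 303]
10 -0.9060174759832805 [226, 379, 151, 292]
outer 1.8929038777044842 [30, 575, 5, 503]
```

The pulley sits about 1.6 mm too far in +x and the hub is 0.4 mm in +y. I'll correct both and descend.

```bash
python3 -m creep '[{"wx":0,"wy":0,"wz":0,"tx":-1.6,"ty":0.4,"tz":0,"gripper":-0.1},{"wx":0,"wy":0,"wz":0,"tx":-1.6,"ty":0.4,"tz":3,"gripper":-0.1},{"wx":0,"wy":0,"wz":0,"tx":-1.6,"ty":0.4,"tz":7,"gripper":-0.1},{"wx":0,"wy":0,"wz":0,"tx":-1.6,"ty":0.4,"tz":11,"gripper":-0.1},{"wx":0,"wy":0,"wz":0,"tx":-1.6,"ty":0.4,"tz":14,"gripper":-0.1}]'
python3 -m creep '[{"wx":0,"wy":0,"wz":0,"tx":0,"ty":0,"tz":8,"gripper":-0.1},{"wx":0,"wy":0,"wz":0,"tx":0,"ty":0,"tz":15,"gripper":-0.1},{"wx":0,"wy":0,"wz":0,"tx":0,"ty":0,"tz":21,"gripper":-0.1},{"wx":0,"wy":0,"wz":0,"tx":0,"ty":0,"tz":24,"gripper":-0.1},{"wx":0,"wy":0,"wz":0,"tx":0,"ty":0,"tz":24,"gripper":-0.1}]'
```

```text
time_s: 15.83
tool_pos: [0.4417, 0.1976, 0.0751]
tool_rot: [-180.0, -0.0, 90.0]
force: [-0.0, -0.3, -0.9]
grip_width: 0.0624
grasp_force: 30.0
time_s: 16.25
tool_pos: [0.4414, 0.1973, 0.0517]
tool_rot: [-179.9, 0.0, 90.0]
force: [-3.1, -2.0, 6.2]
grip_width: 0.0628
grasp_force: 30.0
```

Seated at z ≈ 52 mm with light contact. I'll release it, lift, measure the stack and go to ring 1.

```bash
python3 -m creep '[{"wx":0,"wy":0,"wz":0,"tx":0,"ty":0,"tz":0,"gripper":0.8},{"wx":0,"wy":0,"wz":0,"tx":0,"ty":0,"tz":0,"gripper":0.8},{"wx":0,"wy":0,"wz":0,"tx":0,"ty":0,"tz":0,"gripper":0.8},{"wx":0,"wy":0,"wz":0,"tx":0,"ty":0,"tz":0,"gripper":0.8},{"wx":0,"wy":0,"wz":0,"tx":0,"ty":0,"tz":-10,"gripper":1}]' | grep grip
python3 -m creep '[{"wx":0,"wy":0,"wz":0,"tx":0,"ty":0,"tz":-30,"gripper":1},{"wx":0,"wy":0,"wz":0,"tx":0,"ty":0,"tz":-65,"gripper":1},{"wx":0,"wy":0,"wz":0,"tx":0,"ty":0,"tz":-100,"gripper":1},{"wx":0,"wy":0,"wz":0,"tx":0,"ty":0,"tz":-128,"gripper":1},{"wx":0,"wy":0,"wz":0,"tx":0,"ty":0,"tz":-128,"gripper":1}]' >/dev/null
python3 m.py on2.png 0.052 0.067 0.441 0.199 0.04
python3 -m creep '[{"wx":0,"wy":0,"wz":0,"tx":-35,"ty":0,"tz":0,"gripper":1},{"wx":0,"wy":0,"wz":0,"tx":-75,"ty":0,"tz":0,"gripper":1},{"wx":0,"wy":0,"wz":0,"tx":-115,"ty":0,"tz":0,"gripper":1},{"wx":0,"wy":0,"wz":0,"tx":-155,"ty":0,"tz":0,"gripper":1},{"wx":0,"wy":0,"wz":0,"tx":-195,"ty":0,"tz":0,"gripper":1}]' >/dev/null
python3 -m creep '[{"wx":0,"wy":0,"wz":0,"tx":-40,"ty":-4,"tz":0,"gripper":1},{"wx":0,"wy":0,"wz":0,"tx":-80,"ty":-8,"tz":0,"gripper":1},{"wx":0,"wy":0,"wz":0,"tx":-120,"ty":-12,"tz":5,"gripper":1},{"wx":0,"wy":0,"wz":0,"tx":-160,"ty":-17,"tz":12,"gripper":1},{"wx":0,"wy":0,"wz":0,"tx":-195,"ty":-17,"tz":20,"gripper":1}]' >/dev/null
python3 -m creep '[{"wx":0,"wy":0,"wz":0,"tx":-26,"ty":0,"tz":0,"gripper":1},{"wx":0,"wy":0,"wz":0,"tx":-26,"ty":0,"tz":0,"gripper":1},{"wx":0,"wy":0,"wz":0,"tx":-26,"ty":0,"tz":0,"gripper":1},{"wx":0,"wy":0,"wz":0,"tx":-26,"ty":0,"tz":0,"gripper":1}]'
python3 m.py r1.png 0.0045 0.012 0.425 -0.22 0.05
```

```text
grip_width: 0.08
[0.4454 0.1993 0.1965] [179.47  -0.41  89.96]
2172 px 225 284 155 213 mid [0.4398 0.1998 0.0595] size [0.0634 0.0639 0.0149] circ [0.4397 0.1998] 0.0321 medz 0.0627 rel [-5.6  0.5]
time_s: 18.3
tool_pos: [0.4244, -0.2173, 0.169]
tool_rot: [-179.9, -0.0, 90.0]
force: [0.4, 0.8, 0.1]
grip_width: 0.087
grasp_force: 0.0
[ 0.4244 -0.2173  0.169 ] [-1.7993e+02 -4.0000e-02  9.0020e+01]
1218 px 236 281 155 199 mid [ 0.4216 -0.2154  0.0077] size [0.0523 0.0523 0.0062] circ [ 0.4212 -0.2155] 0.0269 medz 0.0085 rel [-3.2  1.8]
```

The pulley is seated, with its top at 61 mm after the bias. Ring 1 is at (-2, +1.8) mm from the tool. I'll grip it and carry it to the hub.

```bash
python3 -m creep '[{"wx":0,"wy":0,"wz":0,"tx":1.8,"ty":-2,"tz":38,"gripper":1},{"wx":0,"wy":0,"wz":0,"tx":1.8,"ty":-2,"tz":76,"gripper":1},{"wx":0,"wy":0,"wz":0,"tx":1.8,"ty":-2,"tz":114,"gripper":1},{"wx":0,"wy":0,"wz":0,"tx":1.8,"ty":-2,"tz":145,"gripper":1},{"wx":0,"wy":0,"wz":0,"tx":1.8,"ty":-2,"tz":160,"gripper":1}]' >/dev/null
python3 -m creep '[{"wx":0,"wy":0,"wz":0,"tx":0,"ty":0,"tz":7,"gripper":1},{"wx":0,"wy":0,"wz":0,"tx":0,"ty":0,"tz":7,"gripper":1},{"wx":0,"wy":0,"wz":0,"tx":0,"ty":0,"tz":7,"gripper":0.2},{"wx":0,"wy":0,"wz":0,"tx":0,"ty":0,"tz":7,"gripper":-0.3},{"wx":0,"wy":0,"wz":0,"tx":0,"ty":0,"tz":7,"gripper":-0.3}]' 25
python3 -m creep '[{"wx":0,"wy":0,"wz":0,"tx":0,"ty":0,"tz":0,"gripper":-0.3},{"wx":0,"wy":0,"wz":0,"tx":0,"ty":0,"tz":0,"gripper":-0.3},{"wx":0,"wy":0,"wz":0,"tx":0,"ty":0,"tz":0,"gripper":-0.3},{"wx":0,"wy":0,"wz":0,"tx":0,"ty":0,"tz":0,"gripper":-0.3},{"wx":0,"wy":0,"wz":0,"tx":0,"ty":0,"tz":0,"gripper":-0.3}]' 25 >/dev/null
python3 -m creep '[{"wx":0,"wy":0,"wz":0,"tx":0,"ty":0,"tz":0,"gripper":-0.3},{"wx":0,"wy":0,"wz":0,"tx":0,"ty":0,"tz":0,"gripper":-0.3}]' 25
```

```text
time_s: 19.18
tool_pos: [0.4235, -0.2158, 0.003]
tool_rot: [179.9, -0.0, 90.1]
force: [0.1, -0.3, -0.1]
grip_width: 0.0742
grasp_force: 0.0
time_s: 19.77
tool_pos: [0.4229, -0.2164, 0.0027]
tool_rot: [180.0, -0.0, 90.0]
force: [0.8, 1.4, 2.9]
grip_width: 0.0523
grasp_force: 25.0
```

```bash
python3 -m creep '[{"wx":0,"wy":0,"wz":0,"tx":0,"ty":0,"tz":-30,"gripper":-0.3},{"wx":0,"wy":0,"wz":0,"tx":0,"ty":0,"tz":-65,"gripper":-0.3},{"wx":0,"wy":0,"wz":0,"tx":0,"ty":0,"tz":-105,"gripper":-0.3},{"wx":0,"wy":0,"wz":0,"tx":20,"ty":0,"tz":-130,"gripper":-0.3},{"wx":0,"wy":0,"wz":0,"tx":55.6,"ty":0,"tz":-147,"gripper":-0.3}]' >/dev/null
python3 -m creep '[{"wx":0,"wy":0,"wz":0,"tx":40,"ty":4,"tz":0,"gripper":-0.3},{"wx":0,"wy":0,"wz":0,"tx":80,"ty":8,"tz":0,"gripper":-0.3},{"wx":0,"wy":0,"wz":0,"tx":120,"ty":12,"tz":0,"gripper":-0.3},{"wx":0,"wy":0,"wz":0,"tx":160,"ty":16,"tz":0,"gripper":-0.3},{"wx":0,"wy":0,"wz":0,"tx":200,"ty":19,"tz":0,"gripper":-0.3}]' >/dev/null
python3 -m creep '[{"wx":0,"wy":0,"wz":0,"tx":40,"ty":0,"tz":0,"gripper":-0.3},{"wx":0,"wy":0,"wz":0,"tx":80,"ty":0,"tz":0,"gripper":-0.3},{"wx":0,"wy":0,"wz":0,"tx":120,"ty":0,"tz":0,"gripper":-0.3},{"wx":0,"wy":0,"wz":0,"tx":145,"ty":0,"tz":0,"gripper":-0.3},{"wx":0,"wy":0,"wz":0,"tx":160,"ty":0,"tz":10,"gripper":-0.3}]' >/dev/null
python3 -m creep '[{"wx":0,"wy":0,"wz":0,"tx":0,"ty":0,"tz":25,"gripper":-0.3},{"wx":0,"wy":0,"wz":0,"tx":0,"ty":0,"tz":44,"gripper":-0.3},{"wx":0,"wy":0,"wz":0,"tx":0,"ty":0,"tz":51,"gripper":-0.3},{"wx":0,"wy":0,"wz":0,"tx":0,"ty":0,"tz":51,"gripper":-0.3},{"wx":0,"wy":0,"wz":0,"tx":0,"ty":0,"tz":51,"gripper":-0.3}]'
python3 - <<'E'
from h import *
o,im,d=snap('wrist','nose3.png'); print(o['tool_pos'])
a=cv2.imread('pics/nose3.png')[190:270,200:320]; cv2.imwrite('pics/nose3c.png',cv2.resize(a,None,fx=5,fy=5))
E
```

```text
time_s: 21.43
tool_pos: [0.4421, 0.1986, 0.0888]
tool_rot: [-180.0, 0.0, 89.9]
force: [-0.5, 0.8, 0.5]
grip_width: 0.0519
grasp_force: 25.0
[0.44205435 0.19861815 0.08876201]
```

View pics/nose3c.png

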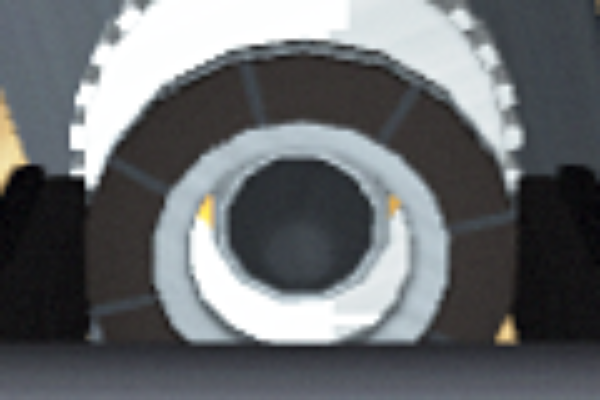

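Compared with the first ring, this one sits about 0.5 mm too far in +x and 0.3 mm short in y. I'll make a small correction and descend.

```bash
python3 -m creep '[{"wx":0,"wy":0,"wz":0,"tx":-0.5,"ty":0.2,"tz":0,"gripper":-0.3},{"wx":0,"wy":0,"wz":0,"tx":-0.5,"ty":0.2,"tz":3,"gripper":-0.3},{"wx":0,"wy":0,"wz":0,"tx":-0.5,"ty":0.2,"tz":7,"gripper":-0.3},{"wx":0,"wy":0,"wz":0,"tx":-0.5,"ty":0.2,"tz":11,"gripper":-0.3},{"wx":0,"wy":0,"wz":0,"tx":-0.5,"ty":0.2,"tz":14,"gripper":-0.3}]'
python3 -m creep '[{"wx":0,"wy":0,"wz":0,"tx":0,"ty":0,"tz":5,"gripper":-0.3},{"wx":0,"wy":0,"wz":0,"tx":0,"ty":0,"tz":9,"gripper":-0.3},{"wx":0,"wy":0,"wz":0,"tx":0,"ty":0,"tz":11,"gripper":-0.3},{"wx":0,"wy":0,"wz":0,"tx":0,"ty":0,"tz":11,"gripper":-0.3}]'
```

```text
time_s: 21.9
tool_pos: [0.4419, 0.1985, 0.0742]
tool_rot: [-180.0, -0.0, 90.0]
force: [-0.6, 0.6, -1.2]
grip_width: 0.0519
grasp_force: 25.0
time_s: 22.23
tool_pos: [0.4417, 0.1984, 0.0637]
tool_rot: [-179.9, 0.0, 90.0]
force: [-1.9, -1.3, 3.8]
grip_width: 0.0524
grasp_force: 25.0
```

Seated. I'll release it and go to the pressure plate.

```bash
python3 -m creep '[{"wx":0,"wy":0,"wz":0,"tx":0,"ty":0,"tz":0,"gripper":0.8},{"wx":0,"wy":0,"wz":0,"tx":0,"ty":0,"tz":0,"gripper":0.8},{"wx":0,"wy":0,"wz":0,"tx":0,"ty":0,"tz":0,"gripper":0.8},{"wx":0,"wy":0,"wz":0,"tx":0,"ty":0,"tz":0,"gripper":0.8},{"wx":0,"wy":0,"wz":0,"tx":0,"ty":0,"tz":-10,"gripper":1}]' | grep grip
python3 -m creep '[{"wx":0,"wy":0,"wz":0,"tx":0,"ty":0,"tz":-30,"gripper":1},{"wx":0,"wy":0,"wz":0,"tx":0,"ty":0,"tz":-65,"gripper":1},{"wx":0,"wy":0,"wz":0,"tx":0,"ty":0,"tz":-100,"gripper":1},{"wx":0,"wy":0,"wz":0,"tx":0,"ty":0,"tz":-126,"gripper":1},{"wx":0,"wy":0,"wz":0,"tx":0,"ty":0,"tz":-126,"gripper":1}]' >/dev/null
python3 m.py on3.png 0.065 0.0725 0.441 0.199 0.04
python3 -m creep '[{"wx":0,"wy":0,"wz":0,"tx":-37,"ty":5,"tz":0,"gripper":1},{"wx":0,"wy":0,"wz":0,"tx":-77,"ty":10,"tz":0,"gripper":1},{"wx":0,"wy":0,"wz":0,"tx":-117,"ty":15,"tz":5,"gripper":1},{"wx":0,"wy":0,"wz":0,"tx":-157,"ty":20,"tz":15,"gripper":1},{"wx":0,"wy":0,"wz":0,"tx":-197,"ty":24,"tz":20,"gripper":1}]' >/dev/null
python3 -m creep '[{"wx":0,"wy":0,"wz":0,"tx":0,"ty":0,"tz":10,"gripper":1},{"wx":0,"wy":0,"wz":0,"tx":0,"ty":0,"tz":10,"gripper":1},{"wx":0,"wy":0,"wz":0,"tx":0,"ty":0,"tz":10,"gripper":1},{"wx":0,"wy":0,"wz":0,"tx":0,"ty":0,"tz":10,"gripper":1}]'
python3 m.py pl.png 0.0045 0.012 0.466 0.001 0.05
```

```text
grip_width: 0.0774
[0.4454 0.2001 0.2061] [179.51  -0.4   89.95]
1377 px 231 280 161 209 mid [0.4408 0.1993 0.0687] size [0.0533 0.0532 0.0074] circ [0.4411 0.1999] 0.0277 medz 0.0695 rel [-4.3 -0.2]
time_s: 23.87
tool_pos: [0.4657, 0.0029, 0.1694]
tool_rot: [-180.0, 0.0, 90.1]
force: [-0.1, 0.5, 0.1]
grip_width: 0.0868
grasp_force: 0.0
[0.4657 0.0029 0.1694] [-1.7997e+02  1.0000e-02  9.0100e+01]
1468 px 240 288 157 204 mid [4.695e-01 2.000e-04 7.900e-03] size [0.0561 0.0564 0.0065] circ [ 4.697e-01 -3.000e-04] 0.0289 medz 0.0088 rel [ 4.  -3.2]
```

The second ring is seated, with its top at 68 mm. The plate is at (+4.7, -2.9) mm from the tool. I'll grip it and carry it.

```bash
python3 -m creep '[{"wx":0,"wy":0,"wz":0,"tx":-2.9,"ty":4.7,"tz":38,"gripper":1},{"wx":0,"wy":0,"wz":0,"tx":-2.9,"ty":4.7,"tz":76,"gripper":1},{"wx":0,"wy":0,"wz":0,"tx":-2.9,"ty":4.7,"tz":114,"gripper":1},{"wx":0,"wy":0,"wz":0,"tx":-2.9,"ty":4.7,"tz":145,"gripper":1},{"wx":0,"wy":0,"wz":0,"tx":-2.9,"ty":4.7,"tz":160,"gripper":1}]' >/dev/null
python3 -m creep '[{"wx":0,"wy":0,"wz":0,"tx":0,"ty":0,"tz":7,"gripper":1},{"wx":0,"wy":0,"wz":0,"tx":0,"ty":0,"tz":7,"gripper":1},{"wx":0,"wy":0,"wz":0,"tx":0,"ty":0,"tz":7,"gripper":0.2},{"wx":0,"wy":0,"wz":0,"tx":0,"ty":0,"tz":7,"gripper":-0.2},{"wx":0,"wy":0,"wz":0,"tx":0,"ty":0,"tz":7,"gripper":-0.2}]' 25
python3 -m creep '[{"wx":0,"wy":0,"wz":0,"tx":0,"ty":0,"tz":0,"gripper":-0.2},{"wx":0,"wy":0,"wz":0,"tx":0,"ty":0,"tz":0,"gripper":-0.2},{"wx":0,"wy":0,"wz":0,"tx":0,"ty":0,"tz":0,"gripper":-0.2},{"wx":0,"wy":0,"wz":0,"tx":0,"ty":0,"tz":0,"gripper":-0.2},{"wx":0,"wy":0,"wz":0,"tx":0,"ty":0,"tz":0,"gripper":-0.2}]' 25 >/dev/null
python3 -m creep '[{"wx":0,"wy":0,"wz":0,"tx":0,"ty":0,"tz":0,"gripper":-0.2},{"wx":0,"wy":0,"wz":0,"tx":0,"ty":0,"tz":0,"gripper":-0.2}]' 25
```

```text
time_s: 24.75
tool_pos: [0.4716, -0.0006, 0.0033]
tool_rot: [179.9, -0.1, 90.0]
force: [-0.2, 0.4, -0.3]
grip_width: 0.0741
grasp_force: 0.0
time_s: 25.33
tool_pos: [0.471, -0.0011, 0.0029]
tool_rot: [180.0, -0.0, 90.0]
force: [-0.4, 2.6, 4.5]
grip_width: 0.0562
grasp_force: 25.0
```

```bash
python3 -m creep '[{"wx":0,"wy":0,"wz":0,"tx":0,"ty":0,"tz":-30,"gripper":-0.2},{"wx":0,"wy":0,"wz":0,"tx":0,"ty":0,"tz":-65,"gripper":-0.2},{"wx":0,"wy":0,"wz":0,"tx":0,"ty":0,"tz":-105,"gripper":-0.2},{"wx":0,"wy":0,"wz":0,"tx":0,"ty":0,"tz":-130,"gripper":-0.2},{"wx":0,"wy":0,"wz":0,"tx":20,"ty":0,"tz":-147,"gripper":-0.2}]' >/dev/null
python3 -m creep '[{"wx":0,"wy":0,"wz":0,"tx":38,"ty":-7,"tz":0,"gripper":-0.2},{"wx":0,"wy":0,"wz":0,"tx":78,"ty":-14,"tz":0,"gripper":-0.2},{"wx":0,"wy":0,"wz":0,"tx":118,"ty":-21,"tz":0,"gripper":-0.2},{"wx":0,"wy":0,"wz":0,"tx":155,"ty":-28.7,"tz":0,"gripper":-0.2},{"wx":0,"wy":0,"wz":0,"tx":179.9,"ty":-28.7,"tz":10,"gripper":-0.2}]' >/dev/null
python3 -m creep '[{"wx":0,"wy":0,"wz":0,"tx":0,"ty":0,"tz":25,"gripper":-0.2},{"wx":0,"wy":0,"wz":0,"tx":0,"ty":0,"tz":44,"gripper":-0.2},{"wx":0,"wy":0,"wz":0,"tx":0,"ty":0,"tz":51,"gripper":-0.2},{"wx":0,"wy":0,"wz":0,"tx":0,"ty":0,"tz":51,"gripper":-0.2},{"wx":0,"wy":0,"wz":0,"tx":0,"ty":0,"tz":51,"gripper":-0.2}]'
python3 - <<'E'
from h import *
o,im,d=snap('wrist','nose4.png'); print(o['tool_pos'])
a=cv2.imread('pics/nose4.png')[190:270,200:320]; cv2.imwrite('pics/nose4c.png',cv2.resize(a,None,fx=5,fy=5))
from fit import *
cr=lambda b:[round((v-o+.5)*5-.5) for v,o in zip(b,(200,200,190,190))]
for x in (-1,0,1): print(x,cr(box(x,-1,29,-4.4)),cr(box(x,-1,13.5,-4.4)),cr(box(x,-1,13.5,2.6)))
E
```

```text
time_s: 26.58
tool_pos: [0.4421, 0.1979, 0.0886]
tool_rot: [-180.0, 0.0, 89.9]
force: [-0.7, -0.1, -0.8]
grip_width: 0.0564
grasp_force: 25.0
[0.44214345 0.19787267 0.08859205]
-1 [62, 539, 41, 477] [190, 412, 166, 368] [194, 408, 144, 340]
0 [62, 540, 33, 470] [190, 412, 158, 361] [194, 408, 137, 333]
1 [62, 540, 25, 463] [190, 412, 150, 354] [194, 408, 129, 326]
```

View pics/nose4c.png

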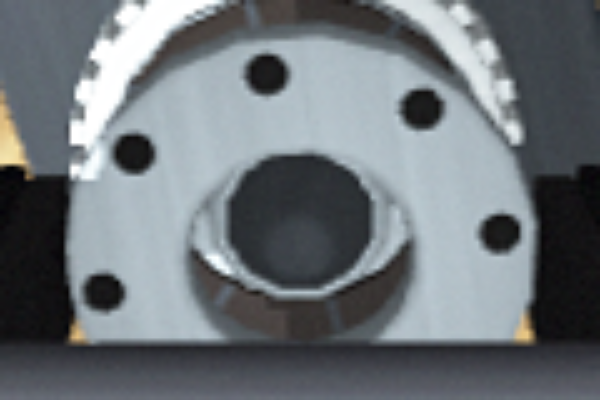

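The plate sits about 0.7 mm too far in +x, with y aligned. I'll correct and descend.

```bash
python3 -m creep '[{"wx":0,"wy":0,"wz":0,"tx":-0.7,"ty":0.1,"tz":0,"gripper":-0.2},{"wx":0,"wy":0,"wz":0,"tx":-0.7,"ty":0.1,"tz":3,"gripper":-0.2},{"wx":0,"wy":0,"wz":0,"tx":-0.7,"ty":0.1,"tz":7,"gripper":-0.2},{"wx":0,"wy":0,"wz":0,"tx":-0.7,"ty":0.1,"tz":11,"gripper":-0.2},{"wx":0,"wy":0,"wz":0,"tx":-0.7,"ty":0.1,"tz":14,"gripper":-0.2}]'
python3 -m creep '[{"wx":0,"wy":0,"wz":0,"tx":0,"ty":0,"tz":2.5,"gripper":-0.2},{"wx":0,"wy":0,"wz":0,"tx":0,"ty":0,"tz":4,"gripper":-0.2},{"wx":0,"wy":0,"wz":0,"tx":0,"ty":0,"tz":4,"gripper":-0.2}]'
```

```text
time_s: 27.05
tool_pos: [0.442, 0.1978, 0.0742]
tool_rot: [-180.0, -0.0, 90.0]
force: [-0.1, 0.7, -1.4]
grip_width: 0.0566
grasp_force: 25.0
time_s: 27.3
tool_pos: [0.4419, 0.1977, 0.0709]
tool_rot: [-179.9, 0.0, 90.0]
force: [-1.3, -1.9, 3.4]
grip_width: 0.0566
grasp_force: 25.0
```

```bash
python3 -m creep '[{"wx":0,"wy":0,"wz":0,"tx":0,"ty":0,"tz":0,"gripper":0.8},{"wx":0,"wy":0,"wz":0,"tx":0,"ty":0,"tz":0,"gripper":0.8},{"wx":0,"wy":0,"wz":0,"tx":0,"ty":0,"tz":0,"gripper":0.8},{"wx":0,"wy":0,"wz":0,"tx":0,"ty":0,"tz":0,"gripper":0.8},{"wx":0,"wy":0,"wz":0,"tx":0,"ty":0,"tz":-10,"gripper":1}]' | grep grip
python3 -m creep '[{"wx":0,"wy":0,"wz":0,"tx":0,"ty":0,"tz":-30,"gripper":1},{"wx":0,"wy":0,"wz":0,"tx":0,"ty":0,"tz":-65,"gripper":1},{"wx":0,"wy":0,"wz":0,"tx":0,"ty":0,"tz":-100,"gripper":1},{"wx":0,"wy":0,"wz":0,"tx":0,"ty":0,"tz":-119,"gripper":1},{"wx":0,"wy":0,"wz":0,"tx":0,"ty":0,"tz":-119,"gripper":1}]' >/dev/null
python3 m.py on4.png 0.072 0.0795 0.441 0.199 0.04
python3 -m creep '[{"wx":0,"wy":0,"wz":0,"tx":36,"ty":13,"tz":0,"gripper":1},{"wx":0,"wy":0,"wz":0,"tx":72,"ty":26,"tz":0,"gripper":1},{"wx":0,"wy":0,"wz":0,"tx":108,"ty":39,"tz":5,"gripper":1},{"wx":0,"wy":0,"wz":0,"tx":144,"ty":52,"tz":15,"gripper":1},{"wx":0,"wy":0,"wz":0,"tx":175,"ty":63,"tz":25,"gripper":1}]' >/dev/null
python3 -m creep '[{"wx":0,"wy":0,"wz":0,"tx":0,"ty":0,"tz":5,"gripper":1},{"wx":0,"wy":0,"wz":0,"tx":0,"ty":0,"tz":5,"gripper":1},{"wx":0,"wy":0,"wz":0,"tx":0,"ty":0,"tz":5,"gripper":1},{"wx":0,"wy":0,"wz":0,"tx":0,"ty":0,"tz":5,"gripper":1}]'
python3 m.py col.png 0.0065 0.016 0.506 0.373 0.04
```

```text
grip_width: 0.0788
[0.4451 0.1992 0.2051] [179.59  -0.37  89.96]
1801 px 229 282 160 213 mid [0.4404 0.1985 0.0755] size [0.0562 0.0573 0.007 ] circ [0.4403 0.1985] 0.029 medz 0.0767 rel [-4.7 -0.7]
time_s: 28.93
tool_pos: [0.5055, 0.3709, 0.1698]
tool_rot: [-180.0, 0.0, 89.8]
force: [0.2, 0.2, 0.6]
grip_width: 0.087
grasp_force: 0.0
[0.5055 0.3709 0.1698] [-1.800e+02  3.000e-02  8.985e+01]
718 px 237 275 159 196 mid [0.5001 0.3723 0.0109] size [0.0437 0.0437 0.0088] circ [0.5    0.3723] 0.022 medz 0.0126 rel [-5.6  1.4]
```

View pics/col.png

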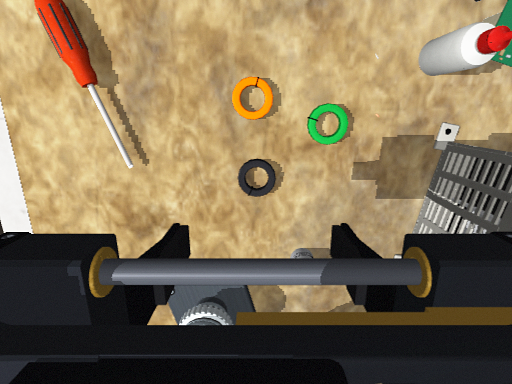

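The plate is seated, with its top at 75 mm. The black collar is at (257,177), clear of the orange one at (252,98) and the green one at (327,123). I'll grip it now.

```bash
python3 -m creep '[{"wx":0,"wy":0,"wz":0,"tx":1.4,"ty":-4.6,"tz":38,"gripper":1},{"wx":0,"wy":0,"wz":0,"tx":1.4,"ty":-4.6,"tz":76,"gripper":1},{"wx":0,"wy":0,"wz":0,"tx":1.4,"ty":-4.6,"tz":114,"gripper":1},{"wx":0,"wy":0,"wz":0,"tx":1.4,"ty":-4.6,"tz":145,"gripper":1},{"wx":0,"wy":0,"wz":0,"tx":1.4,"ty":-4.6,"tz":160,"gripper":1}]' >/dev/null
python3 -m creep '[{"wx":0,"wy":0,"wz":0,"tx":0,"ty":0,"tz":7,"gripper":1},{"wx":0,"wy":0,"wz":0,"tx":0,"ty":0,"tz":7,"gripper":1},{"wx":0,"wy":0,"wz":0,"tx":0,"ty":0,"tz":7,"gripper":0.2},{"wx":0,"wy":0,"wz":0,"tx":0,"ty":0,"tz":7,"gripper":-0.5},{"wx":0,"wy":0,"wz":0,"tx":0,"ty":0,"tz":7,"gripper":-0.5}]' 25
python3 -m creep '[{"wx":0,"wy":0,"wz":0,"tx":0,"ty":0,"tz":0,"gripper":-0.5},{"wx":0,"wy":0,"wz":0,"tx":0,"ty":0,"tz":0,"gripper":-0.5},{"wx":0,"wy":0,"wz":0,"tx":0,"ty":0,"tz":0,"gripper":-0.5},{"wx":0,"wy":0,"wz":0,"tx":0,"ty":0,"tz":0,"gripper":-0.5},{"wx":0,"wy":0,"wz":0,"tx":0,"ty":0,"tz":0,"gripper":-0.5}]' 25 >/dev/null
python3 -m creep '[{"wx":0,"wy":0,"wz":0,"tx":0,"ty":0,"tz":0,"gripper":-0.5},{"wx":0,"wy":0,"wz":0,"tx":0,"ty":0,"tz":0,"gripper":-0.5},{"wx":0,"wy":0,"wz":0,"tx":0,"ty":0,"tz":0,"gripper":-0.5},{"wx":0,"wy":0,"wz":0,"tx":0,"ty":0,"tz":0,"gripper":-0.5}]' 25
```

```text
time_s: 29.82
tool_pos: [0.5017, 0.3749, 0.0044]
tool_rot: [179.9, -0.1, 90.0]
force: [-0.7, 0.8, -0.2]
grip_width: 0.0743
grasp_force: 0.0
time_s: 30.57
tool_pos: [0.5007, 0.3743, 0.0027]
tool_rot: [180.0, -0.0, 90.0]
force: [-0.1, -0.3, 1.1]
grip_width: 0.0426
grasp_force: 25.0
```

```bash
python3 -m creep '[{"wx":0,"wy":0,"wz":0,"tx":0,"ty":0,"tz":-30,"gripper":-0.5},{"wx":0,"wy":0,"wz":0,"tx":0,"ty":0,"tz":-65,"gripper":-0.5},{"wx":0,"wy":0,"wz":0,"tx":0,"ty":0,"tz":-105,"gripper":-0.5},{"wx":0,"wy":0,"wz":0,"tx":0,"ty":0,"tz":-130,"gripper":-0.5},{"wx":0,"wy":0,"wz":0,"tx":0,"ty":0,"tz":-147,"gripper":-0.5}]' >/dev/null
python3 -m creep '[{"wx":0,"wy":0,"wz":0,"tx":-34,"ty":-12,"tz":0,"gripper":-0.5},{"wx":0,"wy":0,"wz":0,"tx":-71,"ty":-24,"tz":0,"gripper":-0.5},{"wx":0,"wy":0,"wz":0,"tx":-108,"ty":-36,"tz":0,"gripper":-0.5},{"wx":0,"wy":0,"wz":0,"tx":-145,"ty":-48,"tz":0,"gripper":-0.5},{"wx":0,"wy":0,"wz":0,"tx":-175.7,"ty":-58.4,"tz":0,"gripper":-0.5}]' >/dev/null
python3 -m creep '[{"wx":0,"wy":0,"wz":0,"tx":0,"ty":0,"tz":25,"gripper":-0.5},{"wx":0,"wy":0,"wz":0,"tx":0,"ty":0,"tz":50,"gripper":-0.5},{"wx":0,"wy":0,"wz":0,"tx":0,"ty":0,"tz":61,"gripper":-0.5},{"wx":0,"wy":0,"wz":0,"tx":0,"ty":0,"tz":61,"gripper":-0.5},{"wx":0,"wy":0,"wz":0,"tx":0,"ty":0,"tz":61,"gripper":-0.5}]'
python3 - <<'E'
from h import *
o,im,d=snap('wrist','nose5.png'); print(o['tool_pos'])
a=cv2.imread('pics/nose5.png')[190:270,200:320]; cv2.imwrite('pics/nose5c.png',cv2.resize(a,None,fx=5,fy=5))
from fit import *
cr=lambda b:[round((v-o+.5)*5-.5) for v,o in zip(b,(200,200,190,190))]
for x in (-1,0,1): print(x,cr(box(x,-1,22,-8.4)),cr(box(x,-1,13.5,-8.4)),cr(box(x,-1,13.5,2.6)))
E
```

```text
time_s: 31.82
tool_pos: [0.442, 0.1984, 0.0884]
tool_rot: [-180.0, 0.1, 90.0]
force: [-0.6, 0.0, 0.4]
grip_width: 0.0426
grasp_force: 25.0
[0.44199587 0.19842373 0.08839607]
-1 [116, 486, 110, 446] [187, 414, 179, 385] [194, 408, 144, 340]
0 [116, 486, 102, 439] [187, 414, 171, 377] [194, 408, 137, 333]
1 [115, 486, 93, 432] [187, 415, 163, 370] [194, 408, 129, 326]
```

View pics/nose5c.png

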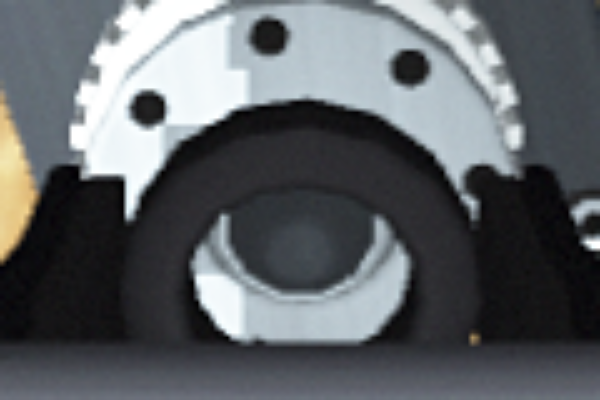

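The collar appears about 2 mm too far in -x: its upper bore edge is at row 187 against an expected 171. I'll cross-check by depth and against the earlier plate image.

Run:
```python
from h import *
i=optics.camera_info('wrist')
def tool(n):
    d=np.load(f'pics/{n}.png.npz')['d']; f=192/np.tan(np.radians(i['fovy']/2)); v,u=np.mgrid[:384,:512]
    P=np.stack([(u-i['cx'])/f*d,(v-i['cy'])/f*d,d],-1); M=np.array(i['tool_from_camera']); return 1000*(P@M[:3,:3].T+M[:3,3])
from scipy.optimize import least_squares
for n,R,zt in (('nose',27,-5.9),('nose3',27,-5.9),('nose4',29,-5.9),('nose5',22,-9.9)):
    Q=tool(n); m=(abs(Q[...,2]-zt)<1.5)&(abs(Q[...,1])<R*.75)&(Q[...,0]>0)&(Q[...,0]<R+6); m[:,:230]=0; m[:,292:]=0
    e=np.array([Q[v[0],c] for c in range(232,290) if len(v:=np.nonzero(m[:,c])[0])])
    b=np.array([Q[v[-1],c] for c in range(247,275) if len(v:=np.nonzero(m[:,c])[0])])
    for k,r in ((e,R),(b,13.5)):
        s=least_squares(lambda p:np.hypot(k[:,0]-p[0],k[:,1]+.9)-r,[0],loss='soft_l1'); print(n,r,len(k),'x',s.x.round(2),'rms',np.sqrt(np.mean(s.fun**2)).round(2),'z',np.median(k[:,2]).round(1))
    h=(abs(Q[...,1])<3)&(Q[...,2]>-8)&(Q[...,2]<-1)&(abs(Q[...,0])<8); print(n,'nose tip', np.median(Q[h],0).round(2) if h.any() else None)
```

```text
nose 27 58 x [-1.36] rms 0.3 z -5.1
nose 13.5 28 x [0.56] rms 3.33 z -4.8
nose nose tip [ 1.57  0.05 -3.18]
nose3 27 58 x [-0.31] rms 0.28 z -5.3
nose3 13.5 28 x [2.14] rms 3.17 z -4.8
nose3 nose tip [ 1.24 -0.26 -2.6 ]
nose4 29 58 x [-0.09] rms 0.34 z -5.0
nose4 13.5 28 x [1.3] rms 0.27 z -5.4
nose4 nose tip [ 1.76 -0.27 -2.7 ]
nose5 22 57 x [-2.52] rms 0.37 z -9.1
nose5 13.5 28 x [-1.35] rms 0.38 z -10.1
nose5 nose tip [ 1.36 -0.26 -2.79]
```

Both edges agree, so the shift is +1.9 mm in tool x. I'll descend to the seat.

```bash
python3 -m creep '[{"wx":0,"wy":0,"wz":0,"tx":1.9,"ty":0.1,"tz":0,"gripper":-0.5},{"wx":0,"wy":0,"wz":0,"tx":1.9,"ty":0.1,"tz":2,"gripper":-0.5},{"wx":0,"wy":0,"wz":0,"tx":1.9,"ty":0.1,"tz":5,"gripper":-0.5},{"wx":0,"wy":0,"wz":0,"tx":1.9,"ty":0.1,"tz":8,"gripper":-0.5},{"wx":0,"wy":0,"wz":0,"tx":1.9,"ty":0.1,"tz":8,"gripper":-0.5}]'
python3 -m creep '[{"wx":0,"wy":0,"wz":0,"tx":0,"ty":0,"tz":2,"gripper":-0.5},{"wx":0,"wy":0,"wz":0,"tx":0,"ty":0,"tz":3,"gripper":-0.5},{"wx":0,"wy":0,"wz":0,"tx":0,"ty":0,"tz":3,"gripper":-0.5}]'
```

```text
time_s: 32.28
tool_pos: [0.4419, 0.2003, 0.0801]
tool_rot: [-180.0, 0.0, 90.0]
force: [-0.3, -0.3, -1.1]
grip_width: 0.0424
grasp_force: 25.0
time_s: 32.53
tool_pos: [0.4423, 0.2004, 0.0776]
tool_rot: [-180.0, -0.0, 90.0]
force: [-0.3, -0.4, 0.4]
grip_width: 0.0423
grasp_force: 25.0
```

Past the shoulder with no side force. I'll release, lift straight up and check the stack.

```bash
python3 -m creep '[{"wx":0,"wy":0,"wz":0,"tx":0,"ty":0,"tz":0.5,"gripper":0.5},{"wx":0,"wy":0,"wz":0,"tx":0,"ty":0,"tz":0.5,"gripper":0.5},{"wx":0,"wy":0,"wz":0,"tx":0,"ty":0,"tz":0.5,"gripper":0.8},{"wx":0,"wy":0,"wz":0,"tx":0,"ty":0,"tz":0.5,"gripper":0.8},{"wx":0,"wy":0,"wz":0,"tx":0,"ty":0,"tz":-10,"gripper":1}]' | grep grip
python3 -m creep '[{"wx":0,"wy":0,"wz":0,"tx":0,"ty":0,"tz":-30,"gripper":1},{"wx":0,"wy":0,"wz":0,"tx":0,"ty":0,"tz":-65,"gripper":1},{"wx":0,"wy":0,"wz":0,"tx":0,"ty":0,"tz":-100,"gripper":1},{"wx":0,"wy":0,"wz":0,"tx":0,"ty":0,"tz":-122,"gripper":1},{"wx":0,"wy":0,"wz":0,"tx":0,"ty":0,"tz":-122,"gripper":1}]' >/dev/null
python3 -m creep '[{"wx":0,"wy":0,"wz":0,"tx":0,"ty":0,"tz":0,"gripper":1},{"wx":0,"wy":0,"wz":0,"tx":0,"ty":0,"tz":0,"gripper":1},{"wx":0,"wy":0,"wz":0,"tx":0,"ty":0,"tz":0,"gripper":1},{"wx":0,"wy":0,"wz":0,"tx":0,"ty":0,"tz":0,"gripper":1},{"wx":0,"wy":0,"wz":0,"tx":0,"ty":0,"tz":0,"gripper":1}]'
python3 - <<'E'
from h import *
o,im,d=snap('wrist','fin.png'); P=cloud('wrist',d,o)
c=np.array([.4405,.1985])
for lo,hi in [(.0845,.0905),(.0725,.0805)]:
    m=(P[...,2]>lo)&(P[...,2]<hi)&(np.hypot(P[...,0]-c[0],P[...,1]-c[1])<.035); m&=np.hypot(P[...,0]-c[0],P[...,1]-c[1])>.0145; q=P[m]
    A=np.c_[q[:,:2]-q[:,:2].mean(0),np.ones(len(q))]; k=np.linalg.lstsq(A,q[:,2],rcond=None)[0]
    print(m.sum(),((q.min(0)+q.max(0))/2).round(4),(q.max(0)-q.min(0)).round(4),'medz',np.median(q[:,2]).round(4),'slope',k[:2].round(3))
optics.read_camera('scene')
for n in ('encoder','bearing','coupling','fan','hub_stand','clamp_collar'): print(n,[np.round(r['point'],3).tolist() for r in nets.place_of(n,'scene')])
E
```

```text
grip_width: 0.0685
time_s: 33.78
tool_pos: [0.4418, 0.2001, 0.2086]
tool_rot: [-179.9, 0.1, 90.0]
force: [-0.1, -0.5, -0.8]
grip_width: 0.0871
grasp_force: 0.0
744 [0.4407 0.1988 0.0871] [0.0434 0.043  0.0052] medz 0.0877 slope [-0.    -0.004]
827 [0.4402 0.1986 0.0766] [0.0568 0.0567 0.0076] medz 0.0767 slope [ 0.002 -0.006]
encoder [[0.626, -0.134, 0.001], [0.439, 0.199, 0.043]]
bearing [[0.601, -0.001, -0.002]]
coupling [[0.561, 0.264, -0.001], [0.44, 0.197, 0.07]]
fan [[0.558, -0.263, 0.003]]
hub_stand [[0.441, 0.198, -0.0], [0.606, -0.004, -0.0]]
clamp_collar [[0.582, 0.435, -0.002], [0.494, 0.456, -0.0], [0.443, 0.198, 0.074]]
```

Collar top reads 87.7 mm against 86 plus the 1.5 mm bias. It is flat and concentric with the plate, and the four bystanders are where they were. Handing in.

```bash
python3 -c "
from cell import env; print(env.sign_off())"
```

```text
the job is handed in; nothing more can be done
None
```

The torque limiter is fully stacked on the hub, and I handed it in at about 34 s; the sign-off gave no verdict. In my last checks every layer was at its height, the collar and plate were flat and on the hub axis, and the four bystanders had not moved.

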